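Unlock the test rotor with the hook rod

TASK

Take the hook rod from its rest, reach its hook through the slot in the front of the wire rotor guard and pull the lock bolt by its knob out as far as it goes, until it meets the hidden stop; there keep up a firm, steady pull of about 15 N for a full second, and never load it with more than 20 N. Keep the hand itself off the guard and the bolt, leave everything else where it is and the bolt drawn out, and finally unhook the rod, lay it back in both notches of its rest, the way it lay, and let go.

Things in the scene. Friction and masses are not known exactly. Their poses are not given: they have to be found in the camera images.
- guard: Fixed cage of steel wire, 126 mm high, over a test rotor; x from -75 to 175 mm, y +-110 mm. Origin on the table, right under the knob of the fully shut bolt; x points away from the robot into the cage, y left, z up. At z = 55 to 115 mm it is empty but for the knob from x = -75 to 85, y = -75 to 55 mm. Motor and propeller lie beyond x = 98 mm; the bolt and its barrel stay below z = 45 mm.
- slot (a point): Middle of the open slot in the guard's front (75 mm before the guard's origin, 82 mm over the table; the guard's axes). The slot is 75 mm high and 200 mm wide, between a sill wire (top 45 mm over the table) and the roof's front wire (underside 120 mm). The roof is thin wires.
- knob (a point): Point on the bolt's knob, a plain upright steel pin 12 mm thick standing on the bolt, from z = 36 to 97 mm over the table; the point lies on its axis, 75 mm over the table.
- bolt (a joint): Travel of the lock bolt in m, 0 when fully shut; it starts 0 to 8 mm out. It slides towards the front of the cage (the guard's -x) with about 3 N of friction, has no spring and stays where it is left. A hard stop hidden in the barrel ends the travel somewhere between 20 and 48 mm, set differently each time: it is found only by feel.
- rod_grip (a point): Grip and balance point of the hook rod (about 150 g), on the axis of its wooden handle (16 mm square, from 117 mm behind this point to 33 mm ahead); lies 58 mm over the table. Its x axis points to the hook, y left, z up. A steel bar 8 mm thick goes on along the axis to 165 mm ahead of this point.
- rod_hook (a point): Middle of the hook's cross piece, 165 mm ahead of the grip point and 17 mm to its +y; same axes. The bar turns 90 degrees to +y for 34 mm, then back towards the handle for 14 mm (centre lines, 8 mm thick): a flat J hook with a mouth 26 mm wide between bar and lip, open towards the handle.
- rest: Fixed plywood rest, 230 x 80 mm; origin on the table under its centre, x along the rod. Two notched cheeks 14 mm thick, 70 mm high, at x = -80 and 85 mm; notches 30 mm wide, open upwards, floors at z = 50 mm (rear, carries the handle) and 54 mm (front, carries the bar). At the start the rod's grip point is 58 mm over the origin, within a few mm.
- tray: Fixed grey parts tray, 200 x 130 x 35 mm; origin under its centre. It and the rest stand on either side of the guard's front and may be swapped.
- spare_motor: Bystander: black cylinder 30 mm across, 32 mm high, in the tray; origin under its centre.
- collar: Bystander: aluminium ring 44 mm across, 14 mm high, in the tray; origin under its centre.
- battery: Bystander: black box 50 x 28 x 70 mm standing inside the guard, to the left of the bolt; origin under its centre.
- standoff: Bystander: aluminium cylinder 18 mm across, 30 mm high, standing inside the guard by its right wall; origin under its centre.
- mug: Bystander: white mug, 80 mm across, 90 mm high; origin under its centre.
- tape: Bystander: roll of tape 100 mm across, 24 mm high, lying flat; origin under its centre.
- screwdriver: Bystander: screwdriver lying on the table at the left.
Not all that is in view belongs to the job. Several things have the shape of the rest; the one meant has the colours described above.

How it is judged:
By the outcome, as a careful person would: the job done as asked, in the order asked, and still so for the second after the job is handed in, with the robot touching nothing.
It also fails if it takes over 72 s, if anything falls off the work surface, if the arm or the gripper's body presses on something with over 40 N, if the wrist force passes 120 N, or if a joint passes its speed limit or range.

ROBOT

A 7-joint arm with a two-finger parallel gripper is mounted at the origin on the work surface. World frame = base frame: x ahead of the robot, y to its left, z up, the work surface at z = 0. Lengths are in m, angles in rad, forces in N, time in s.
With the tool pointing down it reaches from about 0.4 to 0.85 m from the base axis. Payload 4.5 kg.
Tool frame: the origin (TCP) lies on the centre line of the jaws, within the pads' length; the fingertips stand 11 mm ahead of it and the grasp point (between the pads) lies 8 mm behind it; z points along the fingers, x is the direction in which the jaws open and shut, and the axes are right-handed (so a half turn about z gives the same grasp; the last joint's range is limited). The gripper opens to 88 mm and grips with 3 to 60 N. Pads are 18 mm wide; open, the fingers measure 123 mm over their backs; the gripper's body (75 mm by 187 mm) begins 45 mm behind the grasp point.
Start: joints at [-1.23, 0.689, -0.195, 1.565, 0.157, 0.902, -0.215], TCP at [0.189, 0.596, 0.25] pointing down, gripper open.
Joint ranges: [-3.01, 3.01], [-0.46, 2.08], [-1.47, 1.51], [0.13, 2.56], [-1, 4.14], [0.04, 2.09], [-2.66, 2.66]. Speed limits (rad/s): [2.57, 2.57, 3.14, 3.14, 3.14, 3.14, 3.14].

INTERFACE

Orientations are given as a unit quaternion [x, y, z, w].
In Python, from plant import r, vision, order, nets gives the robot as it stands.
- The arm moves only by the tool send_rows, never from a script. Its argument "series" is a list of rows, each an object with "delta_pos": the shift along the tool's x, y, z in cm, a list of three; "turn": the turn about the tool's z in degrees; "jaw": the closure, from 0 (fully open) to 1 (shut). In form: [{"delta_pos": [x, y, z], "turn": turn, "jaw": jaw}, ...]. A call has 1 to 8 rows; each row is the pose to reach, as a shift and turn from the pose commanded when the call began, along the tool's axes at that moment; what a row does not reach only later rows make up. A row lasts 1/12 s, in which the tool goes at most 41.7 mm and 7.16 degrees, less where a joint would pass 70% of its speed; a pose out of reach is approached as far as the arm can. A call with a gripper value outside its range is refused whole. The fingers move at their own pace and stop on an object; "force" is the grip in N (left out, the last holds). Time passes only in rows, so rows that repeat a pose let the fingers close. It gives the time, the measured TCP pose, the force and the opening at its end, in the units of the state.
- r.get_state(): the state, without advancing time (a new reading comes with each control period).
- vision.snapshot(name): name is "scene" or "top" or "wrist"; returns the picture (480x640x3 uint8, blue, green, red); there is no depth.
- vision.camera_params(name): a dict with "intrinsics" (3x3 intrinsics, pixels), "extrinsics" (4x4, takes a point from world to camera coordinates). Camera axes: x right, y down, z forward; pixel columns grow to the right and rows downward; lengths in m; the calibration is good to about 2 mm. A picture is of the moment at which its call begins: read the wrist's pose just before it. camera_params takes no time and is no camera call; for the wrist camera it gives the pose at the moment of the call.
- order.finish_job(): hands the job in, once; it reports no verdict.
Trained networks look in the newest picture that a camera, given by its name, has taken for a name from the list of things; names that differ only in an ending like _2 or _b are one class to them, and where a whole thing is asked for, a point or a joint stands for the part that bears it (a point fixed in the world has none). Each returns a list of dicts, best first, with "score" (0 to 1); they miss things now and then, are a little off and sometimes report something else, mostly with a low value. They report only what shows in the picture. A call takes as long as a camera call. They do not tell look-alikes from the thing itself.
- nets.boxes_of(camera, label): "location" ([row, column] as shares, 0 to 1, of the picture: columns of its width, rows of its height, amid what is visible of it).
- nets.trace(camera, label): "region" (480x640 bool, what is visible of it) and "location" ([row, column] as shares, 0 to 1, of the picture: columns of its width, rows of its height, amid what is visible of it).
The state is a dict: "clock": time; "q": joint angles; "qd": joint speeds; "joint_torque": joint torques, N m; "tool_pos": TCP position; "eef_rot": TCP orientation; "contact_force": force on the tool from outside, world axes, zero at the start; "moment": the same for the moment, N m; "opening": opening from 0.0 (shut) to 1.0 (fully open).
Only numpy, scipy, OpenCV 4.12 (cv2) and the standard library are available. Lean on these libraries where they do the work, as an engineer would, in place of code of your own. Each camera call takes 0.05 s, during which the arm holds its last target.

## Working session

There is one attempt and no reset: what is moved stays moved. The work goes in short steps, Python scripts to look and compute and a tool call to move; the robot and the scene stay as the last step left them, time stands still between calls to the robot, and variables do not carry over. Pictures are saved under pics/ and viewed, and the job is handed in when it is done.

Besides the shell and the picture viewer there is one more tool, called after "Emit:" by a JSON object that holds its "name" and its "arguments". send_rows: Moves the arm, as the interface text tells. Its arguments: {"type":"object","properties":{"series":{"type":"array"},"force":{"type":"number"}},"required":["series"]}

```bash
ls; mkdir -p pics
python3 - <<'E'
from plant import r, vision, order, nets
import cv2,numpy as np
s=r.get_state()
for k,v in s.items(): print(k,np.round(v,4))
for n in ["scene","top","wrist"]:
    im=vision.snapshot(n); cv2.imwrite(f"pics/{n}0.png",im)
    p=vision.camera_params(n); print(n,np.round(p["intrinsics"],1).tolist(),np.round(p["extrinsics"],4).tolist())
E
```

```text
pics
clock 0.0
q [-1.2302  0.69   -0.1945  1.5663  0.1573  0.9025 -0.2151]
qd [ 0.0008  0.0017 -0.0015 -0.0003 -0.0001  0.0005 -0.0002]
joint_torque [ 5.00000e-04 -5.27566e+01 -1.26700e+00 -1.53433e+01 -5.27000e-02
  6.50000e-03  2.00000e-04]
tool_pos [0.1886 0.5952 0.2489]
eef_rot [ 8.068e-01  5.908e-01 -7.000e-04  6.000e-04]
contact_force [-0.3822  0.5412 -0.1748]
moment [ 0.0137  0.0002 -0.0319]
opening 1.0042
scene [[592.0, 0.0, 314.8], [0.0, 592.0, 240.4], [0.0, 0.0, 1.0]] [[0.3546, 0.9348, -0.0185, -0.2422], [0.6527, -0.2617, -0.711, -0.2168], [-0.6695, 0.24, -0.7029, 1.739], [0.0, 0.0, 0.0, 1.0]]
top [[514.9, 0.0, 324.8], [0.0, 514.9, 236.6], [0.0, 0.0, 1.0]] [[-0.0109, -0.9999, 0.0055, 0.0973], [-0.9865, 0.0099, -0.1636, 0.4733], [0.1636, -0.0072, -0.9865, 1.5219], [0.0, 0.0, 0.0, 1.0]]
wrist [[368.2, 0.0, 317.2], [0.0, 368.2, 238.9], [0.0, 0.0, 1.0]] [[0.302, 0.9533, -0.0006, -0.6235], [0.9025, -0.2856, 0.3223, -0.0446], [0.3071, -0.0979, -0.9466, 0.3906], [0.0, 0.0, 0.0, 1.0]]
```

View pics/scene0.png

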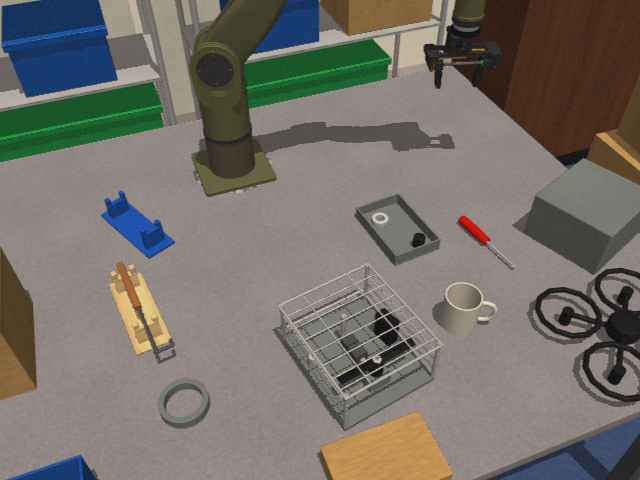

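View pics/top0.png

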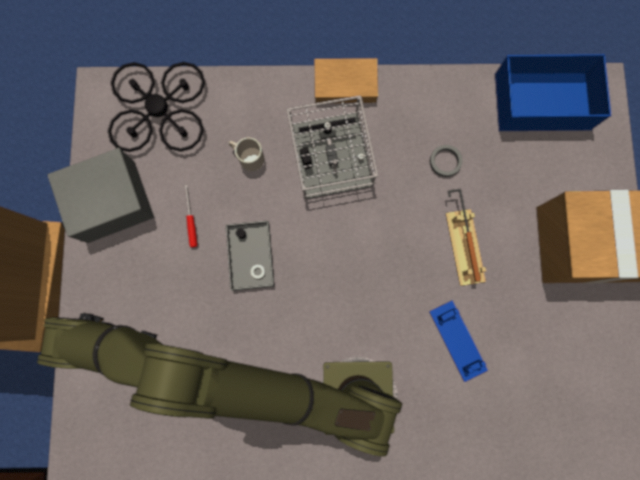

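View pics/wrist0.png

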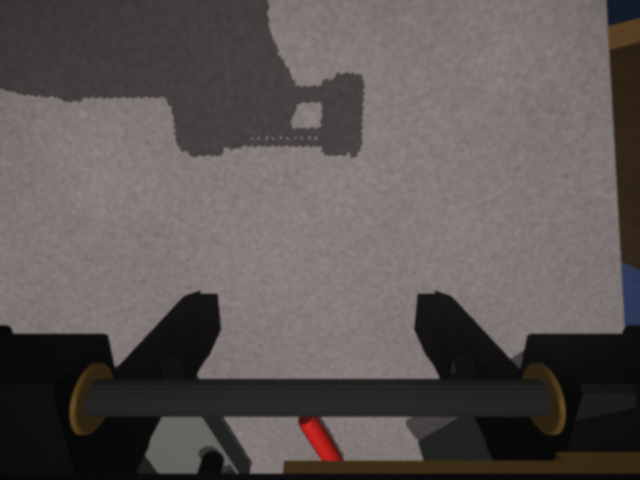

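Run:
```python
from plant import r, vision, order, nets
import cv2,numpy as np
for n in ["top","scene"]:
    for l in ["guard","slot","knob","rod_grip","rod_hook","rest"]:
        for d in nets.boxes_of(n,l)[:3]:
            print(n,l,round(d["score"],2),np.round([d["location"][1]*640,d["location"][0]*480],1))
print(r.get_state()["clock"])
im=cv2.imread("pics/top0.png"); 
a=cv2.resize(im[80:220,270:400],None,fx=4,fy=4,interpolation=cv2.INTER_CUBIC); cv2.imwrite("pics/a.png",a)
a=cv2.resize(im[180:300,420:520],None,fx=5,fy=5,interpolation=cv2.INTER_CUBIC); cv2.imwrite("pics/b.png",a)
im=cv2.imread("pics/scene0.png"); 
a=cv2.resize(im[255:430,265:450],None,fx=3.4,fy=3.4,interpolation=cv2.INTER_CUBIC); cv2.imwrite("pics/c.png",a)
a=cv2.resize(im[250:370,90:190],None,fx=5,fy=5,interpolation=cv2.INTER_CUBIC); cv2.imwrite("pics/d.png",a)
```

```text
top guard 0.92 [331.6 155.2]
top slot 0.84 [331.7 156.9]
top knob 0.56 [189.6 226.2]
top rod_grip 0.68 [472.6 256.1]
top rod_hook 0.97 [473.5 255.5]
top rest 0.8 [463.6 251.1]
top rest 0.65 [457.2 339.2]
scene guard 0.76 [356.1 358.8]
scene slot 0.93 [353.2 362.4]
scene knob 0.68 [341.6 328. ]
scene rod_grip 0.76 [134.7 299.1]
scene rod_hook 0.9 [137.6 305.1]
scene rod_hook 0.62 [354.4 361.5]
scene rest 0.87 [138.3 315.4]
scene rest 0.59 [133.6 225.7]
0.75
```

View pics/a.png

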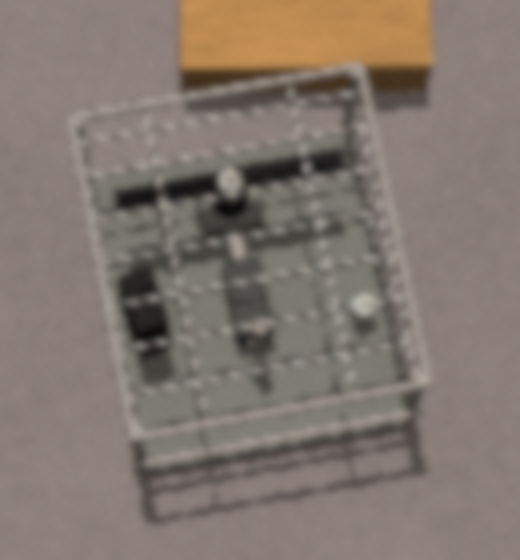

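View pics/b.png

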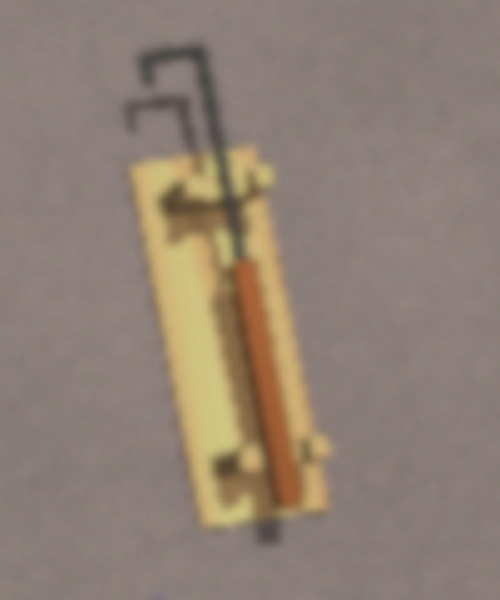

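View pics/c.png

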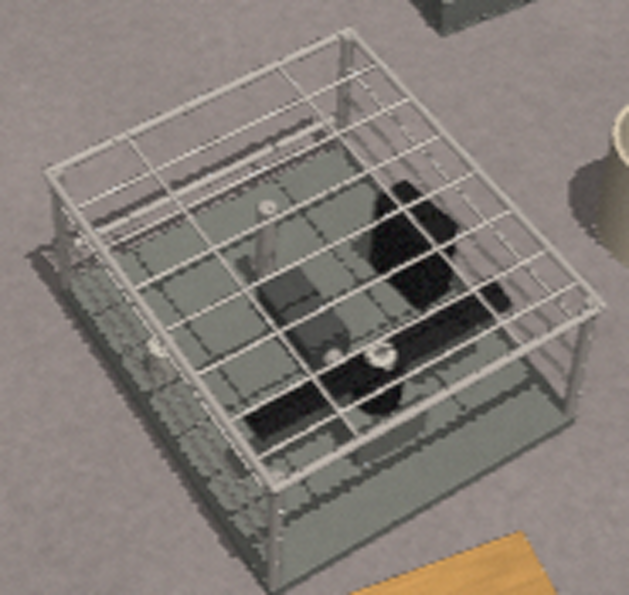

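View pics/d.png

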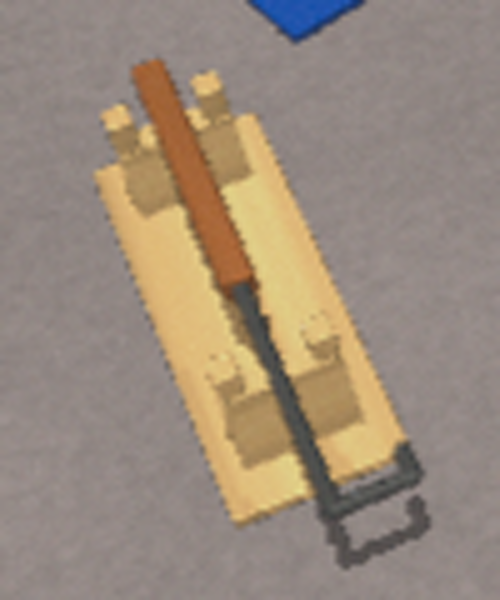

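```bash
cat > h.py <<'E'
import numpy as np
from plant import r, vision, order, nets
import cv2
from scipy.optimize import least_squares
def proj(p,P):
    P=np.atleast_2d(P); K=p["intrinsics"];T=np.array(p["extrinsics"])
    c=P@T[:3,:3].T+T[:3,3]; u=c@np.array(K).T; return u[:,:2]/u[:,2:]
def back(p,uv,z):
    K=np.array(p["intrinsics"]);T=np.array(p["extrinsics"]); R=T[:3,:3];t=T[:3,3]
    d=R.T@np.linalg.solve(K,[uv[0],uv[1],1]); o=-R.T@t; return o+d*(z-o[2])/d[2]
def w(pose,L):
    x,y,a=pose; L=np.atleast_2d(L); c,s=np.cos(a),np.sin(a)
    return np.c_[x+c*L[:,0]-s*L[:,1], y+s*L[:,0]+c*L[:,1], L[:,2]]
def fit(obs,x0): # obs list of (cam, Lpts, uvs)
    f=lambda q:np.concatenate([((proj(c,w(q,L))-uv)).ravel() for c,L,uv in obs])
    s=least_squares(f,x0,loss='soft_l1'); return s.x,f(s.x).reshape(-1,2)
E
python3 - <<'E'
from h import *
top=vision.camera_params("top");sc=vision.camera_params("scene")
C=lambda a,o,s:np.array(a)/s+np.array(o)-0.5+0.5/s
ca=np.array([[-.075,.11,.123],[-.075,-.11,.123],[.175,-.11,.123],[.175,.11,.123]])
ut=C([[135,432],[425,380],[357,68],[77,120]],(270,80),4)
us=C([[347,35],[52,172],[272,485],[600,303]],(265,255),3.4)
for obs in ([(top,ca,ut)],[(sc,ca,us)],[(top,ca,ut),(sc,ca,us)]):
    x,e=fit(obs,[.6,0,0]); print("guard",np.round(x,4),np.degrees(x[2]).round(2)); print(e.round(1).tolist())
g=x
k=back(sc,C([268,206],(265,255),3.4),.097); print("knob top",k, "in guard", (w([0,0,-g[2]],k-[g[0],g[1],0])).round(4), proj(top,k), (proj(top,k)-[270,80])*4)
rp=np.array([[-.117,0,.066],[.033,0,.066],[.165,0,.062],[.165,.034,.062],[.151,.034,.062]])
ut=C([[287,505],[247,263],[199,50],[145,58],[148,80]],(420,180),5)
us=C([[149,68],[234,282],[331,508],[413,475],[405,447]],(90,250),5)
for obs in ([(top,rp,ut)],[(sc,rp,us)],[(top,rp,ut),(sc,rp,us)]):
    x,e=fit(obs,[.4,-.3,0]); print("rod",np.round(x,4),np.degrees(x[2]).round(2)); print(e.round(1).tolist())
rb=np.array([[-.115,.04,.0],[.115,.04,.0],[.115,-.04,0],[-.115,-.04,0]])
ut=C([[205,528],[133,165],[255,150],[328,510]],(420,180),5)
us=C([[252,115],[412,440],[237,522],[97,172]],(90,250),5)
for obs in ([(top,rb,ut)],[(sc,rb,us)],[(top,rb,ut),(sc,rb,us)]):
    x,e=fit(obs,[.4,-.3,0]); print("rest",np.round(x,4),np.degrees(x[2]).round(2)); print(e.round(1).tolist())
E
```

```text
guard [0.6955 0.0604 0.1808] 10.36
[[-0.5, 1.1], [0.9, 0.3], [0.7, -0.7], [-1.4, -0.7]]
guard [0.6965 0.0591 0.1784] 10.22
[[0.3, -1.9], [-2.0, -0.4], [0.2, 0.6], [0.3, 0.3]]
guard [0.6962 0.0595 0.1782] 10.21
[[-0.3, 0.8], [1.2, 0.2], [1.2, -0.9], [-0.9, -1.0], [0.4, -2.0], [-1.9, -0.6], [0.3, 0.4], [0.4, 0.1]]
knob top [0.69751181 0.05956969 0.097     ] in guard [[ 0.0013 -0.0002  0.097 ]] [[335.01969461 159.66884615]] [[260.07877845 318.6753846 ]]
rod [ 0.4475 -0.3396  0.13  ] 7.45
[[0.4, 0.9], [-1.0, -0.5], [0.2, -0.1], [-0.0, -0.1], [0.2, -0.1]]
rod [ 0.4541 -0.3414  0.1345] 7.7
[[-0.7, -1.1], [0.8, -0.1], [0.4, 0.1], [0.0, -0.0], [-0.6, 0.7]]
rod [ 0.4513 -0.3407  0.131 ] 7.5
[[0.8, -0.4], [-0.7, -1.7], [0.4, -1.3], [0.2, -1.4], [0.4, -1.3], [-0.4, -2.1], [0.8, -1.1], [0.2, -0.9], [-0.2, -1.0], [-0.7, -0.3]]
rest [ 0.4442 -0.3443  0.1399] 8.01
[[-0.5, 0.3], [-0.3, 0.2], [0.3, -0.5], [0.4, -0.0]]
rest [ 0.441  -0.3412  0.1495] 8.56
[[0.4, -0.9], [0.3, 0.9], [-0.0, -0.2], [-1.0, 0.1]]
rest [ 0.4427 -0.3421  0.147 ] 8.42
[[-0.9, 0.9], [-1.2, 0.8], [-0.6, -0.1], [-0.0, 0.4], [0.3, -0.4], [-0.0, 1.7], [-0.5, 0.5], [-1.1, 0.6]]
```

```bash
cat >> h.py <<'E'
def yaw():
    q=np.array(r.get_state()["eef_rot"]); from scipy.spatial.transform import Rotation as R
    M=R.from_quat(q).as_matrix(); return np.degrees(np.arctan2(M[1,0],M[0,0])),M
def go(x,y,z,rodyaw,p=None,yw=None):
    "delta to put TCP at x,y,z with tool yaw=rodyaw-90 (deg)"
    s=r.get_state(); yw0,M=yaw()
    if p is None:p=s["tool_pos"]
    if yw is not None: yw0=yw; c,sn=np.cos(np.radians(yw)),np.sin(np.radians(yw)); M=np.array([[c,sn,0],[sn,-c,0],[0,0,-1]])
    d=M.T@(np.array([x,y,z])-p)*100; t=(yw0-(rodyaw-90)+180)%360-180
    print("delta",d.round(2),"turn",round(t,2)); return d,t
def st():
    s=r.get_state(); print("clk",round(s["clock"],2),"pos",np.round(s["tool_pos"],4),"yaw",round(yaw()[0],2),"tilt",np.round(yaw()[1][:,2],4),"F",np.round(s["contact_force"],2),"op",round(s["opening"],3),"q",np.round(s["q"],2))
E
python3 -c "
from h import *
st(); go(.45,.25,.25,7.5); go(.48,-.05,.25,7.5); go(.445,-.34,.2,7.5)"
```

```text
clk 0.75 pos [0.1887 0.5959 0.2498] yaw 72.42 tilt [ 0.e+00  1.e-04 -1.e+00] F [-0.15 -0.39  0.46] op 1.001 q [-1.23  0.69 -0.19  1.57  0.16  0.9  -0.22]
delta [-2.508e+01  3.535e+01 -3.000e-02] turn 154.92
delta [-5.278e+01  4.727e+01 -3.000e-02] turn 154.92
delta [-81.48  52.69   4.97] turn 154.92
```

Emit:
{"name": "send_rows", "arguments": {"series": [{"delta_pos": [-25, 35, 0], "turn": 57, "jaw": 0}, {"delta_pos": [-25, 35, 0], "turn": 57, "jaw": 0}, {"delta_pos": [-25, 35, 0], "turn": 57, "jaw": 0}, {"delta_pos": [-25, 35, 0], "turn": 57, "jaw": 0}, {"delta_pos": [-25, 35, 0], "turn": 57, "jaw": 0}, {"delta_pos": [-25, 35, 0], "turn": 57, "jaw": 0}, {"delta_pos": [-25, 35, 0], "turn": 57, "jaw": 0}, {"delta_pos": [-25, 35, 0], "turn": 57, "jaw": 0}]}}

```text
clock: 1.42
tool_pos: [0.3897, 0.3277, 0.2501]
eef_rot: [0.991, 0.131, 0.0, -0.0]
contact_force: [1.2, 0.9, 0.2]
opening: 1.002
```

```bash
python3 -c "
from h import *
st();  go(.48,-.05,.25,7.5); go(.445,-.34,.2,7.5)"
```

```text
clk 1.42 pos [0.3897 0.3277 0.2501] yaw 15.09 tilt [ 5.e-04  7.e-04 -1.e+00] F [1.18 0.92 0.2 ] op 1.002 q [-0.82  0.54  0.06  1.92 -0.04  0.69 -0.48]
delta [-1.120e+00  3.882e+01 -1.000e-02] turn 97.59
delta [-12.05  65.91   4.96] turn 97.59
```

Emit:
{"name": "send_rows", "arguments": {"series": [{"delta_pos": [2, 39, 0], "turn": 57, "jaw": 0}, {"delta_pos": [2, 39, 0], "turn": 57, "jaw": 0}, {"delta_pos": [2, 39, 0], "turn": 57, "jaw": 0}, {"delta_pos": [2, 39, 0], "turn": 57, "jaw": 0}, {"delta_pos": [2, 39, 0], "turn": 57, "jaw": 0}, {"delta_pos": [2, 39, 0], "turn": 57, "jaw": 0}, {"delta_pos": [2, 39, 0], "turn": 57, "jaw": 0}, {"delta_pos": [2, 39, 0], "turn": 57, "jaw": 0}]}}

```text
clock: 2.08
tool_pos: [0.4942, 0.0111, 0.25]
eef_rot: [0.934, -0.358, 0.0, -0.0]
contact_force: [1.3, 0.9, 0.1]
opening: 0.999
```

```bash
python3 -c "
from h import *
st();  go(.48,-.05,.25,7.5); go(.445,-.34,.2,7.5)"
```

```text
clk 2.08 pos [0.4942 0.0111 0.25  ] yaw -41.9 tilt [ 7.e-04  5.e-04 -1.e+00] F [1.35 0.9  0.14] op 0.999 q [-0.31  0.54  0.3   1.97 -0.25  0.67 -0.58]
delta [ 3.02  5.5  -0.  ] turn 40.6
delta [19.78 29.42  4.98] turn 40.6
```

Emit:
{"name": "send_rows", "arguments": {"series": [{"delta_pos": [19.5, 29.0, 5], "turn": 40.6, "jaw": 0}, {"delta_pos": [19.5, 29.0, 5], "turn": 40.6, "jaw": 0}, {"delta_pos": [19.5, 29.0, 5], "turn": 40.6, "jaw": 0}, {"delta_pos": [19.5, 29.0, 5], "turn": 40.6, "jaw": 0}, {"delta_pos": [19.5, 29.0, 5], "turn": 40.6, "jaw": 0}, {"delta_pos": [19.5, 29.0, 5], "turn": 40.6, "jaw": 0}, {"delta_pos": [19.5, 29.0, 5], "turn": 40.6, "jaw": 0}, {"delta_pos": [19.5, 29.0, 5], "turn": 40.6, "jaw": 0}]}}

```text
clock: 2.75
tool_pos: [0.4496, -0.3159, 0.2022]
eef_rot: [0.754, -0.657, 0.0, -0.0]
contact_force: [1.4, 0.5, 0.5]
opening: 0.999
```

Emit:
{"name": "send_rows", "arguments": {"series": [{"delta_pos": [0, 6, 0], "turn": 0, "jaw": 0}, {"delta_pos": [0, 6, 0], "turn": 0, "jaw": 0}, {"delta_pos": [0, 2, 0], "turn": 0, "jaw": 0}]}}

```text
clock: 3.0
tool_pos: [0.4116, -0.319, 0.2013]
eef_rot: [0.746, -0.666, -0.009, 0.004]
contact_force: [-2.0, 0.1, 0.3]
opening: 0.998
```

```bash
python3 -c "
from h import *
st();  go(.445,-.34,.2,7.5)
im=vision.snapshot('wrist'); cv2.imwrite('pics/w1.png',im); np.save('w1p.npy',vision.camera_params('wrist')['extrinsics'])
st()"
```

```text
clk 3.0 pos [ 0.4116 -0.319   0.2013] yaw -83.45 tilt [-0.0188  0.0068 -0.9998] F [-2.01  0.12  0.32] op 0.998 q [ 0.33  0.67  0.4   1.93 -0.41  0.64 -0.47]
delta [ 2.47 -3.08  0.05] turn -0.95
clk 3.05 pos [ 0.4316 -0.3161  0.2019] yaw -82.41 tilt [ 3.0e-04  2.6e-03 -1.0e+00] F [ 9.2  -0.25 -0.14] op 1.004 q [ 0.31  0.67  0.39  1.9  -0.41  0.64 -0.47]
```

View pics/w1.png

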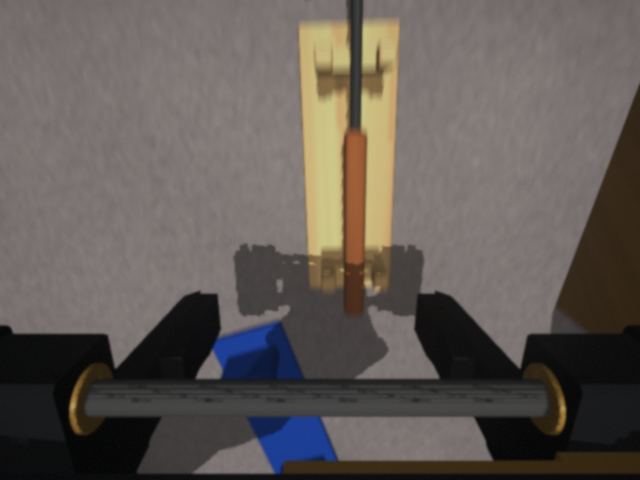

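```bash
python3 -c "
from h import *
P=vision.camera_params('wrist'); st()
im=vision.snapshot('wrist'); cv2.imwrite('pics/w2.png',im); np.save('w2p.npy',P['extrinsics'])
a=cv2.resize(im[0:330,250:450],None,fx=3,fy=3,interpolation=cv2.INTER_CUBIC)
cv2.imwrite('pics/w2a.png',a[:600]); cv2.imwrite('pics/w2b.png',a[480:])
st()"
```

```text
clk 3.05 pos [ 0.4316 -0.3161  0.2019] yaw -82.41 tilt [ 3.0e-04  2.6e-03 -1.0e+00] F [ 9.2  -0.25 -0.14] op 1.004 q [ 0.31  0.67  0.39  1.9  -0.41  0.64 -0.47]
clk 3.1 pos [ 0.4334 -0.3158  0.2021] yaw -82.03 tilt [ 0.0032  0.001  -1.    ] F [ 1.04 -0.42  0.07] op 1.0 q [ 0.31  0.67  0.39  1.9  -0.41  0.64 -0.47]
```

View pics/w2a.png

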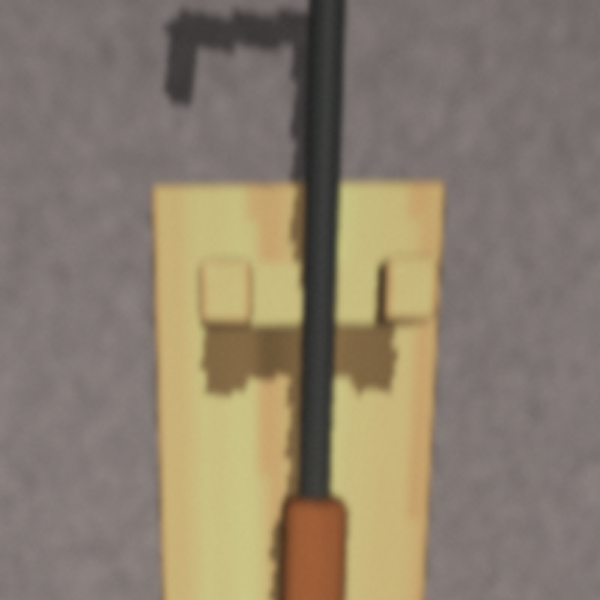

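View pics/w2b.png

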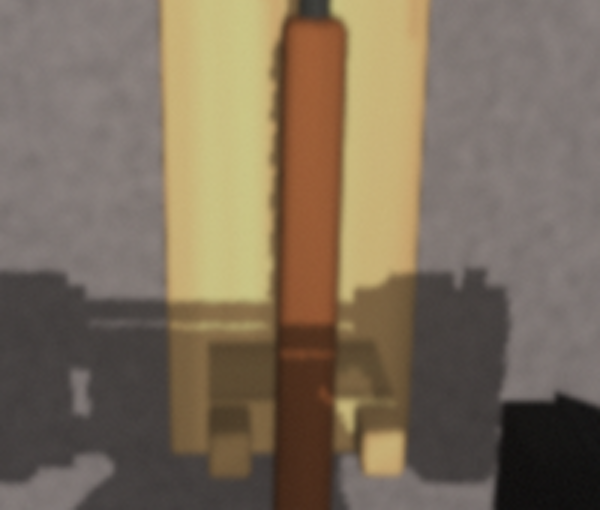

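```bash
python3 -c "
from h import *
p=dict(intrinsics=vision.camera_params('wrist')['intrinsics'],extrinsics=np.load('w2p.npy'))
A=lambda u,v:(u/3+250-.33,v/3-.33)
B=lambda u,v:(u/3+250-.33,(v+480)/3-.33)
hf=back(p,A(316,498),.066);hb=back(p,B(304,490),.066);bt=back(p,A(328,5),.062);bb=back(p,A(314,480),.062)
print(hf,hb,bt,bb)
d=hf-hb;print('yaw',np.degrees(np.arctan2(d[1],d[0])));d=bt-hb;print(np.degrees(np.arctan2(d[1],d[0])));d=bt-bb;print(np.degrees(np.arctan2(d[1],d[0])))
d=(bt-hb)[:2];d/=np.linalg.norm(d);print('grip',hf[:2]-.033*d)
T=[A(251,292),A(387,289),B(250,453),B(362,452)]
L=[[.085,.015,.07],[.085,-.015,.07],[-.08,.015,.07],[-.08,-.015,.07]]
x,e=fit([(p,np.array(L),np.array(T))],[.44,-.34,.13]);print('rest',x,np.degrees(x[2]),e.round(1).tolist())
"
```

```text
[ 0.48336884 -0.33741216  0.066     ] [ 0.35388953 -0.35561205  0.066     ] [ 0.58682705 -0.32314813  0.062     ] [ 0.48713274 -0.33667096  0.062     ]
yaw 8.001198695476825
7.93406405028274
7.724623122656325
grip [ 0.45068473 -0.34196726]
rest [ 0.44584292 -0.34219623  0.14495412] 8.305259165397384 [[0.4, -0.9], [-0.5, -0.5], [0.4, 1.3], [-0.3, 1.3]]
```

```bash
python3 -c "
from h import *
st(); go(.4406,-.3434,.05,7.85)"
```

```text
clk 3.1 pos [ 0.4334 -0.3158  0.2021] yaw -82.03 tilt [ 0.0032  0.001  -1.    ] F [ 1.04 -0.42  0.07] op 1.0 q [ 0.31  0.67  0.39  1.9  -0.41  0.64 -0.47]
delta [ 2.84 -0.28 15.21] turn 0.12
```

Emit:
{"name": "send_rows", "arguments": {"series": [{"delta_pos": [2.8, -0.3, 3], "turn": 0.0, "jaw": 0}, {"delta_pos": [2.8, -0.3, 6], "turn": 0.0, "jaw": 0}, {"delta_pos": [2.8, -0.3, 8], "turn": 0.0, "jaw": 0}, {"delta_pos": [2.8, -0.3, 9], "turn": 0.0, "jaw": 0}, {"delta_pos": [2.8, -0.3, 9], "turn": 0.0, "jaw": 0}, {"delta_pos": [2.8, -0.3, 9], "turn": 0.0, "jaw": 0}]}}

```text
clock: 3.6
tool_pos: [0.437, -0.3442, 0.1128]
eef_rot: [0.754, -0.657, 0.0, -0.0]
contact_force: [0.5, -0.5, -0.6]
opening: 1.0
```

```bash
python3 -c "
from h import *
P=vision.camera_params('wrist');st(); go(.4406,-.3434,.05,7.85)
im=vision.snapshot('wrist'); cv2.imwrite('pics/w3.png',im);st()"
```

```text
clk 3.6 pos [ 0.437  -0.3442  0.1128] yaw -82.16 tilt [ 2.e-04  1.e-04 -1.e+00] F [ 0.45 -0.48 -0.6 ] op 1.0 q [ 0.41  0.83  0.29  1.9  -0.48  0.48 -0.39]
delta [-0.03 -0.37  6.28] turn -0.01
clk 3.65 pos [ 0.4374 -0.3446  0.1135] yaw -82.16 tilt [ 0.0014 -0.001  -1.    ] F [0.23 0.29 0.2 ] op 0.999 q [ 0.41  0.83  0.29  1.9  -0.48  0.48 -0.39]
```

View pics/w3.png

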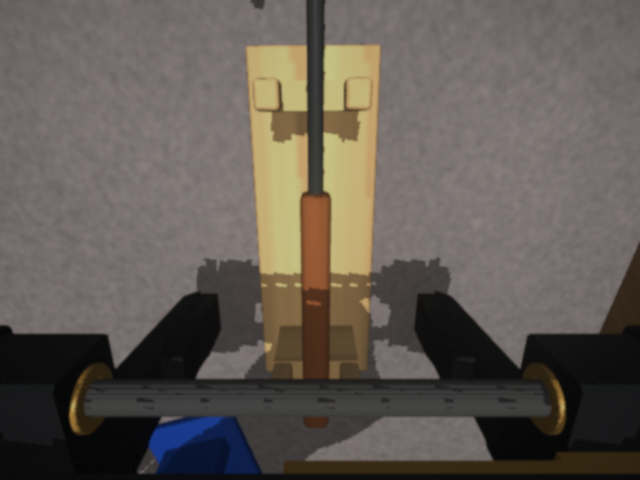

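Emit:
{"name": "send_rows", "arguments": {"series": [{"delta_pos": [0, -0.3, 2.5], "turn": 0.0, "jaw": 0}, {"delta_pos": [0, -0.3, 5], "turn": 0.0, "jaw": 0}, {"delta_pos": [0, -0.3, 6.25], "turn": 0.0, "jaw": 0}, {"delta_pos": [0, -0.3, 6.25], "turn": 0.0, "jaw": 0}, {"delta_pos": [0, -0.3, 6.25], "turn": 0.0, "jaw": 0.6}, {"delta_pos": [0, -0.3, 6.25], "turn": 0.0, "jaw": 1}, {"delta_pos": [0, -0.3, 6.25], "turn": 0.0, "jaw": 1}, {"delta_pos": [0, -0.3, 6.25], "turn": 0.0, "jaw": 1}], "force": 55}}

```text
clock: 4.32
tool_pos: [0.4403, -0.3443, 0.0511]
eef_rot: [0.754, -0.657, 0.001, -0.0]
contact_force: [-0.5, 0.3, -0.3]
opening: 0.725
```

Emit:
{"name": "send_rows", "arguments": {"series": [{"delta_pos": [0, 0, 0], "turn": 0.0, "jaw": 1}, {"delta_pos": [0, 0, 0], "turn": 0.0, "jaw": 1}, {"delta_pos": [0, 0, 0], "turn": 0.0, "jaw": 1}, {"delta_pos": [0, 0, 0], "turn": 0.0, "jaw": 1}]}}

```text
clock: 4.65
tool_pos: [0.4398, -0.3438, 0.0501]
eef_rot: [0.754, -0.657, 0.0, -0.0]
contact_force: [-0.2, 0.4, 0.7]
opening: 0.414
```

```bash
python3 -c "
from h import *
P=vision.camera_params('wrist');st()
im=vision.snapshot('wrist'); cv2.imwrite('pics/w4.png',im);st()"
```

```text
clk 4.65 pos [ 0.4398 -0.3438  0.0501] yaw -82.18 tilt [ 1.e-04  0.e+00 -1.e+00] F [-0.16  0.41  0.7 ] op 0.414 q [ 0.45  0.93  0.22  1.91 -0.52  0.36 -0.36]
clk 4.7 pos [ 0.4398 -0.3438  0.05  ] yaw -82.18 tilt [ 1.e-04  1.e-04 -1.e+00] F [-0.34  0.05  0.67] op 0.377 q [ 0.45  0.93  0.22  1.91 -0.52  0.36 -0.36]
```

View pics/w4.png

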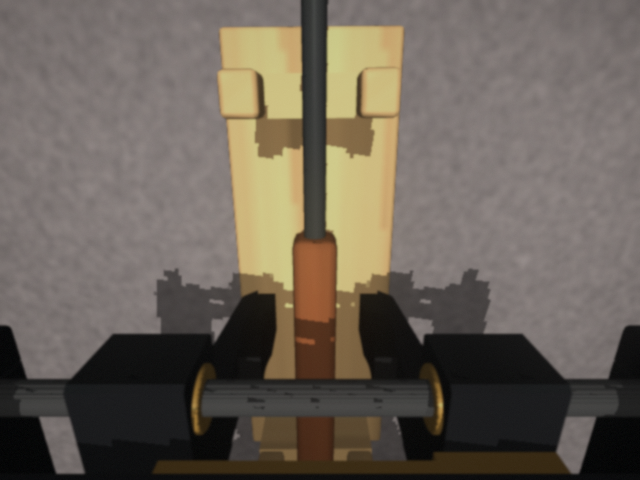

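Emit:
{"name": "send_rows", "arguments": {"series": [{"delta_pos": [0, 0, 0], "turn": 0.0, "jaw": 1}, {"delta_pos": [0, 0, 0], "turn": 0.0, "jaw": 1}, {"delta_pos": [0, 0, 0], "turn": 0.0, "jaw": 1}, {"delta_pos": [0, 0, 0], "turn": 0.0, "jaw": 1}, {"delta_pos": [0, 0, 0], "turn": 0.0, "jaw": 1}]}}

```text
clock: 5.12
tool_pos: [0.4397, -0.3437, 0.0499]
eef_rot: [0.754, -0.657, -0.0, -0.0]
contact_force: [-0.3, 0.3, 0.2]
opening: 0.171
```

```bash
python3 -c "
from h import *
P=vision.camera_params('wrist');np.save('w5p.npy',P['extrinsics']);st()
im=vision.snapshot('wrist'); cv2.imwrite('pics/w5.png',im);st()"
```

```text
clk 5.12 pos [ 0.4397 -0.3437  0.0499] yaw -82.18 tilt [-2.e-04  3.e-04 -1.e+00] F [-0.33  0.31  0.22] op 0.171 q [ 0.45  0.93  0.22  1.91 -0.52  0.36 -0.36]
clk 5.17 pos [ 0.4397 -0.3437  0.0499] yaw -82.17 tilt [-2.e-04  3.e-04 -1.e+00] F [ 0.03  0.43 -0.01] op 0.169 q [ 0.45  0.93  0.22  1.91 -0.52  0.36 -0.36]
```

View pics/w5.png

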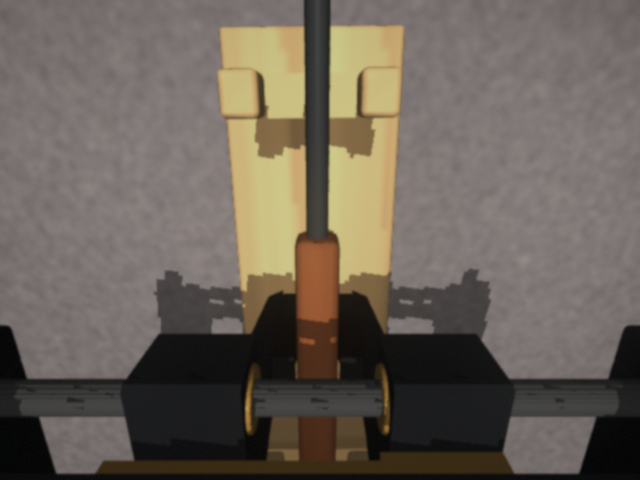

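Emit:
{"name": "send_rows", "arguments": {"series": [{"delta_pos": [0, 0, -1], "turn": 0.0, "jaw": 1}, {"delta_pos": [0, 0, -2.5], "turn": 0.0, "jaw": 1}, {"delta_pos": [0, 0, -5], "turn": 0.0, "jaw": 1}, {"delta_pos": [0, 0, -7.5], "turn": 0.0, "jaw": 1}, {"delta_pos": [0, 0, -10], "turn": 0.0, "jaw": 1}, {"delta_pos": [0, 0, -12], "turn": 0.0, "jaw": 1}, {"delta_pos": [0, 0, -12.5], "turn": 0.0, "jaw": 1}, {"delta_pos": [0, 0, -12.5], "turn": 0.0, "jaw": 1}]}}

```text
clock: 5.83
tool_pos: [0.4404, -0.3443, 0.1766]
eef_rot: [0.754, -0.657, 0.002, -0.0]
contact_force: [-0.2, -0.7, -1.9]
opening: 0.173
```

```bash
python3 -c "
from h import *
p=dict(intrinsics=vision.camera_params('wrist')['intrinsics'],extrinsics=np.load('w5p.npy'))
h=back(p,(317,234),.066); print(h, np.linalg.norm(h[:2]-[.4397,-.3437]))
b=back(p,(316,5),.062); d=b-h; print(np.degrees(np.arctan2(d[1],d[0])))
st(); go(.5578,-.0163,.3,10.2)
im=vision.snapshot('wrist'); cv2.imwrite('pics/w6.png',im);st()"
```

```text
[ 0.48488155 -0.33836904  0.066     ] 0.04549495847799463
8.06115505253433
clk 5.83 pos [ 0.4404 -0.3443  0.1766] yaw -82.17 tilt [ 0.0026 -0.0019 -1.    ] F [-0.22 -0.69 -1.88] op 0.173 q [ 0.36  0.74  0.37  1.86 -0.43  0.62 -0.43]
delta [-30.87 -16.13 -12.37] turn -2.37
clk 5.88 pos [ 0.4398 -0.3436  0.1752] yaw -82.16 tilt [ 7.e-04 -1.e-04 -1.e+00] F [ 0.74 -0.04 -1.92] op 0.168 q [ 0.36  0.74  0.37  1.86 -0.43  0.62 -0.43]
```

View pics/w6.png

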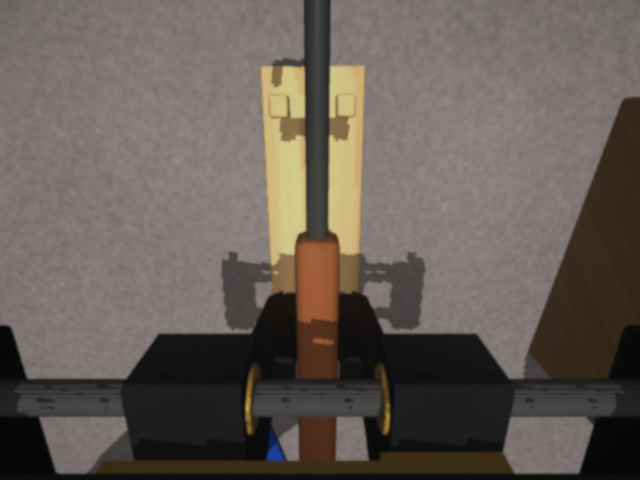

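Emit:
{"name": "send_rows", "arguments": {"series": [{"delta_pos": [-3, -2, -2], "turn": -2, "jaw": 1}, {"delta_pos": [-31, -16, -12.5], "turn": -2.4, "jaw": 1}, {"delta_pos": [-31, -16, -12.5], "turn": -2.4, "jaw": 1}, {"delta_pos": [-31, -16, -12.5], "turn": -2.4, "jaw": 1}, {"delta_pos": [-31, -16, -12.5], "turn": -2.4, "jaw": 1}, {"delta_pos": [-31, -16, -12.5], "turn": -2.4, "jaw": 1}, {"delta_pos": [-31, -16, -12.5], "turn": -2.4, "jaw": 1}, {"delta_pos": [-31, -16, -12.5], "turn": -2.4, "jaw": 1}]}}

```text
clock: 6.55
tool_pos: [0.5436, -0.0472, 0.2866]
eef_rot: [0.767, -0.641, -0.001, 0.001]
contact_force: [0.6, -0.8, -2.7]
opening: 0.17
```

Emit:
{"name": "send_rows", "arguments": {"series": [{"delta_pos": [-5, -2.5, -2], "turn": 0, "jaw": 1}, {"delta_pos": [-8, -4.1, -3], "turn": 0, "jaw": 1}, {"delta_pos": [-8, -4.1, -3], "turn": 0, "jaw": 1}, {"delta_pos": [-8, -4.1, -3], "turn": 0, "jaw": 1}]}}

```text
clock: 6.88
tool_pos: [0.5713, 0.0422, 0.3163]
eef_rot: [0.77, -0.638, -0.001, -0.001]
contact_force: [0.1, -0.5, -2.2]
opening: 0.168
```

```bash
python3 -c "
from h import *
P=vision.camera_params('wrist'); np.save('w7p.npy',P['extrinsics'])
st(); go(.5578,-.0163,.3,10.2)
im=vision.snapshot('wrist'); cv2.imwrite('pics/w7.png',im);st()"
```

```text
clk 6.88 pos [0.5713 0.0422 0.3163] yaw -79.26 tilt [-0.0011  0.0024 -1.    ] F [ 0.05 -0.55 -2.18] op 0.168 q [-0.48  0.6   0.56  1.66 -0.37  0.99 -1.17]
delta [5.5  2.41 1.62] turn 0.54
clk 6.93 pos [0.5702 0.0387 0.3161] yaw -79.53 tilt [-2.5e-03  1.0e-04 -1.0e+00] F [ 0.89 -0.1  -1.92] op 0.174 q [-0.47  0.6   0.57  1.67 -0.37  0.99 -1.17]
```

View pics/w7.png

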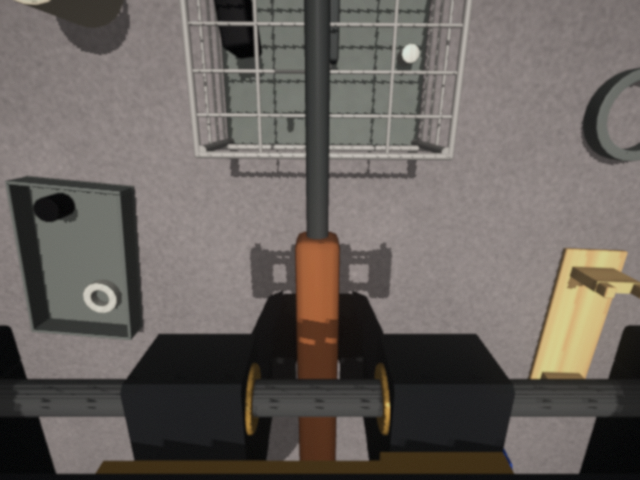

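Emit:
{"name": "send_rows", "arguments": {"series": [{"delta_pos": [3, -1, 0], "turn": 0.3, "jaw": 1}, {"delta_pos": [5.5, -2, 0], "turn": 0.3, "jaw": 1}, {"delta_pos": [5.5, -2, 0], "turn": 0.3, "jaw": 1}, {"delta_pos": [5.5, -2, 0], "turn": 0.3, "jaw": 1}, {"delta_pos": [5.5, -2, 0], "turn": 0.3, "jaw": 1}]}}

```text
clock: 7.35
tool_pos: [0.5987, -0.0154, 0.3164]
eef_rot: [0.765, -0.644, -0.001, 0.001]
contact_force: [0.4, 0.2, -1.8]
opening: 0.175
```

```bash
python3 -c "
from h import *
P=vision.camera_params('wrist'); np.save('w8p.npy',P['extrinsics'])
st()
im=vision.snapshot('wrist'); cv2.imwrite('pics/w8.png',im);st()
cv2.imwrite('pics/w8a.png',cv2.resize(im[0:200,100:360],None,fx=3,fy=3,interpolation=cv2.INTER_CUBIC))
"
```

```text
clk 7.35 pos [ 0.5987 -0.0154  0.3164] yaw -80.24 tilt [-3.1e-03  2.0e-04 -1.0e+00] F [ 0.39  0.22 -1.79] op 0.175 q [-0.36  0.64  0.56  1.58 -0.38  1.04 -1.09]
clk 7.4 pos [ 0.5988 -0.0144  0.3167] yaw -80.14 tilt [-2.6e-03  6.0e-04 -1.0e+00] F [-0.74  0.95 -1.73] op 0.175 q [-0.36  0.64  0.56  1.58 -0.38  1.04 -1.09]
```

View pics/w8a.png

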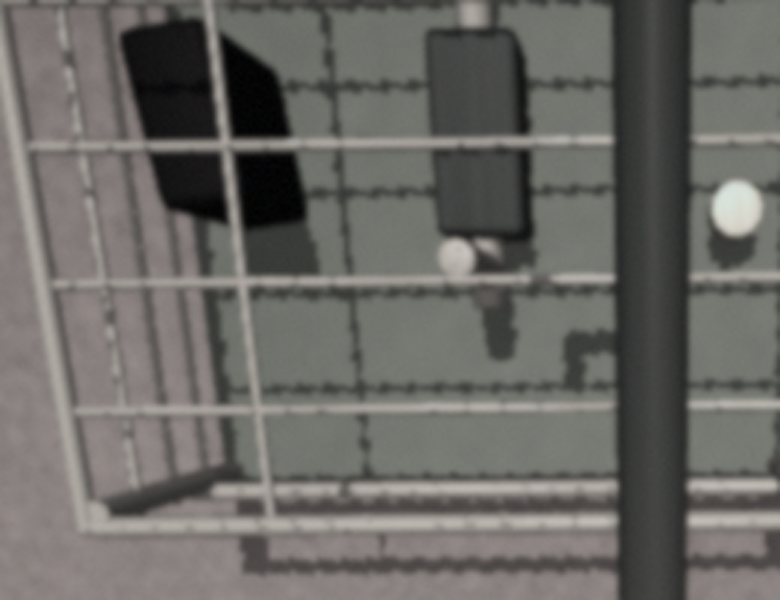

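```bash
python3 -c "
from h import *
p=dict(intrinsics=vision.camera_params('wrist')['intrinsics'],extrinsics=np.load('w8p.npy'))
A=lambda u,v:(u/3+100-.33,v/3-.33)
k=back(p,A(457,257),.097); print('knob',k)
fl=back(p,A(92,523),.123); fr=back(p,A(560,523),.123); d=fl-fr; print('front',fl,fr,np.degrees(np.arctan2(-d[0],d[1])))
bl=back(p,A(8,30),.123); d=bl-fl; print('left',np.degrees(np.arctan2(d[1],d[0])))
im=cv2.imread('pics/w8.png')
b=back(p,(320,5),.325);h=back(p,(317,232),.332);print(b,h)
# front sill
sl=back(p,A(215,490),.042);sr=back(p,A(780,488),.042);d=sl-sr;print('sill',sl,sr,np.degrees(np.arctan2(-d[0],d[1])))
for a in (9.8,10.2):
  g=np.radians(a);u=np.array([np.cos(g),np.sin(g)]);print('dist knob-front',(k[:2]-fl[:2])@u,'fl y',(fl[:2]-k[:2])@[-u[1],u[0]], (sl[:2]-k[:2])@u)
  K=k[:2]
  for hx,dy in [(-.11,-.05),(.033,-.05),(.033,-.017)]:
    v=np.array([-u[1],u[0]]); print(a,hx,(K+(hx-.177)*u+dy*v).round(4))
"
```

```text
knob [0.69478668 0.05918756 0.097     ]
front [0.60307167 0.15292242 0.123     ] [0.62657736 0.01642041 0.123     ] 9.77052997975747
left 10.135410682693573
[0.71184318 0.0022496  0.325     ] [ 0.64424035 -0.0084779   0.332     ]
sill [0.60340355 0.14701345 0.042     ] [ 0.63914256 -0.0563219   0.042     ] 9.968706484707496
dist knob-front 0.0744221298885857 fl y 0.1079778356660641 -0.0751008534954514
9.8 -0.11 [ 0.4205 -0.0389]
9.8 0.033 [ 0.5614 -0.0146]
9.8 0.033 [0.5558 0.0179]
dist knob-front 0.07366649489658197 fl y 0.10849476458305685 -0.07438624640184578
10.2 -0.11 [ 0.4212 -0.0408]
10.2 0.033 [ 0.5619 -0.0155]
10.2 0.033 [0.5561 0.017 ]
```

```bash
python3 -c "
from h import *
st(); go(.4264,-.039,.3,10.0); go(.4264,-.039,.072,10.0)"
```

```text
clk 7.4 pos [ 0.5988 -0.0144  0.3167] yaw -80.14 tilt [-2.6e-03  6.0e-04 -1.0e+00] F [-0.74  0.95 -1.73] op 0.175 q [-0.36  0.64  0.56  1.58 -0.38  1.04 -1.09]
delta [-0.53 17.4   1.71] turn -0.14
delta [-0.5  17.35 24.51] turn -0.14
```

Emit:
{"name": "send_rows", "arguments": {"series": [{"delta_pos": [-0.3, 3, 0], "turn": 0.1, "jaw": 1}, {"delta_pos": [-0.5, 7, 0], "turn": 0.1, "jaw": 1}, {"delta_pos": [-0.5, 11, 0], "turn": 0.1, "jaw": 1}, {"delta_pos": [-0.5, 14.5, 0], "turn": 0.1, "jaw": 1}, {"delta_pos": [-0.5, 17, 2], "turn": 0.1, "jaw": 1}, {"delta_pos": [-0.5, 17.4, 5], "turn": 0.1, "jaw": 1}, {"delta_pos": [-0.5, 17.4, 8], "turn": 0.1, "jaw": 1}, {"delta_pos": [-0.5, 17.4, 11], "turn": 0.1, "jaw": 1}]}}

```text
clock: 8.07
tool_pos: [0.4269, -0.0384, 0.2072]
eef_rot: [0.765, -0.643, 0.0, -0.001]
contact_force: [0.6, 0.9, -1.7]
opening: 0.173
```

```bash
python3 -c "
from h import *
st(); go(.4264,-.039,.072,10.0);vision.snapshot('top');st(); go(.4264,-.039,.072,10.0)"
```

```text
clk 8.07 pos [ 0.4269 -0.0384  0.2072] yaw -80.11 tilt [ 1.2e-03  5.0e-04 -1.0e+00] F [ 0.58  0.94 -1.67] op 0.173 q [-0.29  0.56  0.42  2.2  -0.5   0.47 -0.87]
delta [ 0.05  0.08 13.52] turn -0.11
clk 8.12 pos [ 0.4245 -0.038   0.203 ] yaw -80.07 tilt [-7.6e-03  4.0e-04 -1.0e+00] F [-0.81 -0.67 -5.11] op 0.171 q [-0.28  0.57  0.41  2.2  -0.5   0.47 -0.87]
delta [ 0.16 -0.27 13.1 ] turn -0.07
```

Emit:
{"name": "send_rows", "arguments": {"series": [{"delta_pos": [0, 0, 3], "turn": 0, "jaw": 1}, {"delta_pos": [0, 0, 6], "turn": 0, "jaw": 1}, {"delta_pos": [0, 0, 9], "turn": 0, "jaw": 1}, {"delta_pos": [0, 0, 11.5], "turn": 0, "jaw": 1}, {"delta_pos": [0, 0, 13], "turn": 0, "jaw": 1}, {"delta_pos": [0, 0, 13.3], "turn": 0, "jaw": 1}, {"delta_pos": [0, 0, 13.3], "turn": 0, "jaw": 1}, {"delta_pos": [0, 0, 13.3], "turn": 0, "jaw": 1}]}}

```text
clock: 8.78
tool_pos: [0.4282, -0.039, 0.0756]
eef_rot: [0.765, -0.644, 0.0, -0.0]
contact_force: [0.7, -0.6, -1.7]
opening: 0.169
```

```bash
python3 -c "
from h import *
st(); go(.4264,-.039,.072,10.0);im=vision.snapshot('top');cv2.imwrite('pics/t9.png',cv2.resize(im[90:270,280:400],None,fx=3.3,fy=3.3,interpolation=cv2.INTER_CUBIC));im=vision.snapshot('scene');cv2.imwrite('pics/s9.png',cv2.resize(im[200:420,220:460],None,fx=2.7,fy=2.7,interpolation=cv2.INTER_CUBIC));st(); go(.4264,-.039,.072,10.0)"
```

```text
clk 8.78 pos [ 0.4282 -0.039   0.0756] yaw -80.16 tilt [ 0.0012 -0.     -1.    ] F [ 0.65 -0.56 -1.71] op 0.169 q [-0.05  0.81  0.06  2.28 -0.69  0.06 -0.72]
delta [-0.04  0.18  0.36] turn -0.16
clk 8.88 pos [ 0.4285 -0.0391  0.0759] yaw -80.15 tilt [ 2.2e-03 -4.0e-04 -1.0e+00] F [-0.14  0.48 -1.15] op 0.17 q [-0.05  0.81  0.06  2.28 -0.69  0.06 -0.72]
delta [-0.04  0.2   0.39] turn -0.15
```

View pics/t9.png

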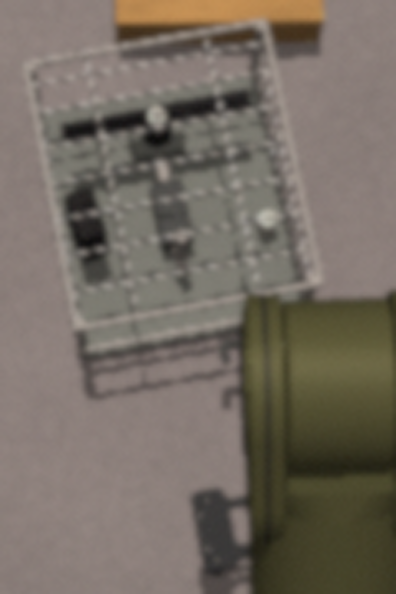

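View pics/s9.png

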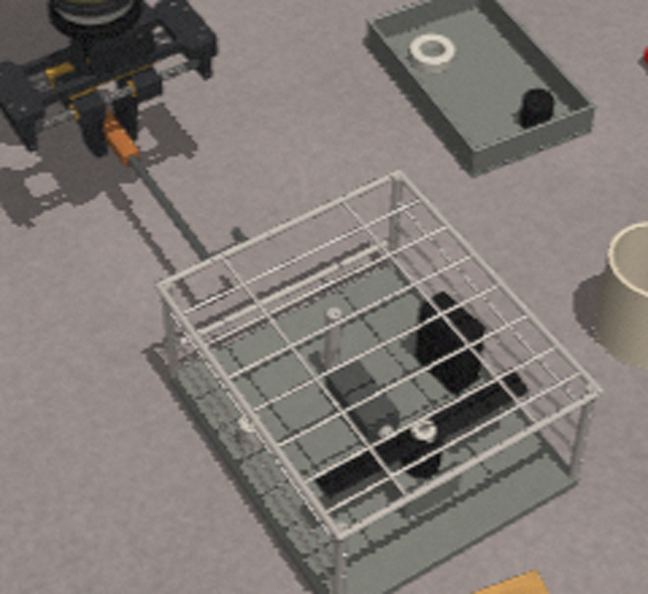

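```bash
python3 -c "
from h import *
st(); go(.5634,-.0148,.0745,10.0)"
```

```text
clk 8.88 pos [ 0.4285 -0.0391  0.0759] yaw -80.15 tilt [ 2.2e-03 -4.0e-04 -1.0e+00] F [-0.14  0.48 -1.15] op 0.17 q [-0.05  0.81  0.06  2.28 -0.69  0.06 -0.72]
delta [ -0.08 -13.71   0.17] turn -0.15
```

Emit:
{"name": "send_rows", "arguments": {"series": [{"delta_pos": [0, -2, 0], "turn": 0, "jaw": 1}, {"delta_pos": [0, -4.5, 0], "turn": 0, "jaw": 1}, {"delta_pos": [0, -7, 0], "turn": 0, "jaw": 1}, {"delta_pos": [0, -9.5, 0], "turn": 0, "jaw": 1}, {"delta_pos": [0, -11.5, 0], "turn": 0, "jaw": 1}, {"delta_pos": [0, -13, 0], "turn": 0, "jaw": 1}, {"delta_pos": [0, -13.7, 0], "turn": 0, "jaw": 1}, {"delta_pos": [0, -13.7, 0], "turn": 0, "jaw": 1}]}}

```text
clock: 9.55
tool_pos: [0.5644, -0.0148, 0.0757]
eef_rot: [0.766, -0.643, 0.001, -0.001]
contact_force: [-0.1, 0.2, -1.6]
opening: 0.17
```

```bash
python3 -c "
from h import *
st(); go(.5634,-.0148,.0745,10.0);im=vision.snapshot('top');cv2.imwrite('pics/t10.png',cv2.resize(im[90:230,270:400],None,fx=4,fy=4,interpolation=cv2.INTER_CUBIC));im=vision.snapshot('scene');cv2.imwrite('pics/s10.png',cv2.resize(im[250:420,260:440],None,fx=3.5,fy=3.5,interpolation=cv2.INTER_CUBIC));st(); go(.5634,-.0148,.072,10.0)"
```

```text
clk 9.55 pos [ 0.5644 -0.0148  0.0757] yaw -80.06 tilt [ 3.1e-03 -1.0e-04 -1.0e+00] F [-0.11  0.16 -1.62] op 0.17 q [-0.24  0.91  0.33  1.89 -0.63  0.45 -0.85]
delta [-0.02  0.1   0.12] turn -0.06
clk 9.65 pos [ 0.5616 -0.0157  0.0751] yaw -80.17 tilt [-1.e-03  1.e-04 -1.e+00] F [-0.26 -0.29 -1.91] op 0.173 q [-0.24  0.91  0.33  1.9  -0.63  0.45 -0.85]
delta [-0.06 -0.2   0.31] turn -0.17
```

View pics/t10.png

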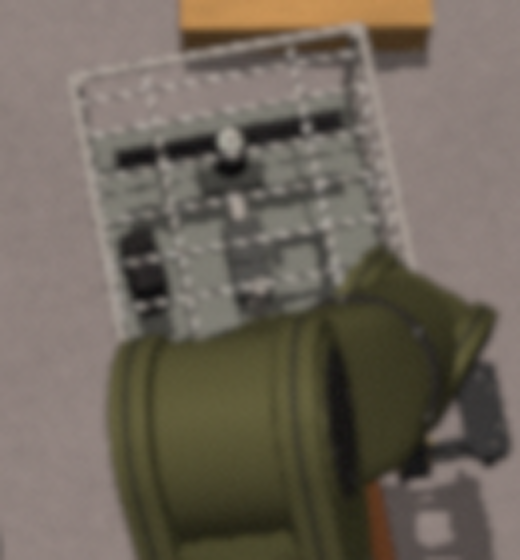

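View pics/s10.png

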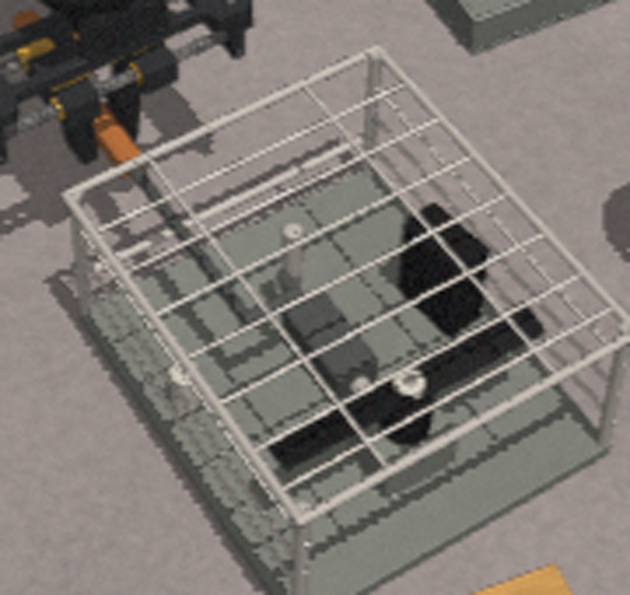

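```bash
python3 -c "
from h import *
s=r.get_state();p=np.array(s['tool_pos']);a=np.radians(yaw()[0]+90);st()
sc=vision.camera_params('scene')
L=np.array([[.045,0,.091],[.177,0,.083+.004],[.177,.034,.087],[.163,.034,.087],[.159,.034,.087]])
u=proj(sc,w([p[0],p[1],a],L)); print(((u-[260,250])*3.5).round(0).tolist())
K=np.array([.6955,.0592,0]); print('hook in knob frame', (w([0,0,-np.radians(10)],w([p[0],p[1],a],L)-K)).round(4).tolist())
print(((proj(sc,[.6955,.0592,.097])-[260,250])*3.5).round(0))
im=vision.snapshot('scene');cv2.imwrite('pics/s11.png',cv2.resize(im[290:360,310:390],None,fx=7.5,fy=7.5,interpolation=cv2.INTER_CUBIC))
print(((u-[310,290])*7.5).round(0).tolist())
"
```

```text
clk 9.65 pos [ 0.5616 -0.0157  0.0751] yaw -80.17 tilt [-1.e-03  1.e-04 -1.e+00] F [-0.26 -0.29 -1.91] op 0.173 q [-0.24  0.91  0.33  1.9  -0.63  0.45 -0.85]
[[132.0, 156.0], [245.0, 312.0], [295.0, 286.0], [282.0, 270.0], [279.0, 265.0]]
hook in knob frame [[-0.0999, -0.0507, 0.091], [0.0321, -0.0511, 0.087], [0.0322, -0.0171, 0.087], [0.0182, -0.017, 0.087], [0.0142, -0.017, 0.087]]
[[290. 226.]]
[[-92.0, 35.0], [151.0, 368.0], [258.0, 314.0], [230.0, 278.0], [222.0, 268.0]]
```

View pics/s11.png

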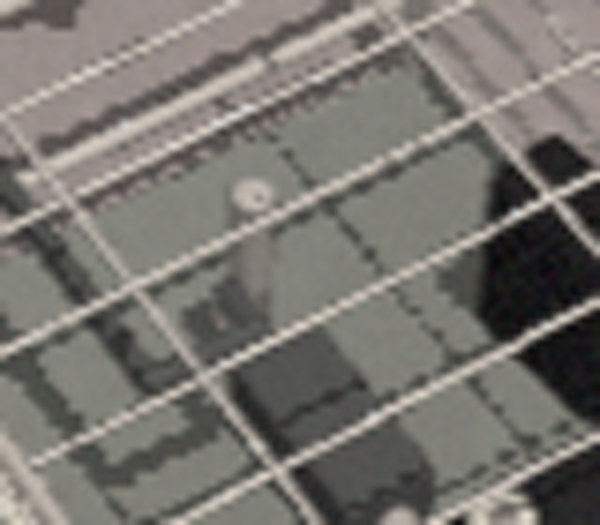

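Emit:
{"name": "send_rows", "arguments": {"series": [{"delta_pos": [-0.5, -0.3, 0], "turn": 0, "jaw": 1}, {"delta_pos": [-1.2, -0.3, 0], "turn": 0, "jaw": 1}, {"delta_pos": [-2.0, -0.3, 0], "turn": 0, "jaw": 1}, {"delta_pos": [-2.8, -0.3, 0], "turn": 0, "jaw": 1}, {"delta_pos": [-3.2, -0.3, 0], "turn": 0, "jaw": 1}, {"delta_pos": [-3.4, -0.3, 0], "turn": 0, "jaw": 1}, {"delta_pos": [-3.4, -0.3, 0], "turn": 0, "jaw": 1}, {"delta_pos": [-3.4, -0.3, 0], "turn": 0, "jaw": 1}]}}

```text
clock: 10.37
tool_pos: [0.5598, 0.0181, 0.0748]
eef_rot: [0.765, -0.644, 0.0, 0.0]
contact_force: [-0.3, 0.3, -2.7]
opening: 0.17
```

```bash
python3 -c "
from h import *
s=r.get_state();p=np.array(s['tool_pos']);a=np.radians(yaw()[0]+90);st()
sc=vision.camera_params('scene')
L=np.array([[.045,0,.091],[.177,0,.083+.004],[.177,.034,.087],[.163,.034,.087],[.159,.034,.087]])
u=proj(sc,w([p[0],p[1],a],L))
K=np.array([.6955,.0592,0]); print('hook in knob frame', (w([0,0,-np.radians(10)],w([p[0],p[1],a],L)-K)).round(4).tolist())
im=vision.snapshot('scene');cv2.imwrite('pics/s12.png',cv2.resize(im[290:360,310:390],None,fx=7.5,fy=7.5,interpolation=cv2.INTER_CUBIC))
print(((u-[310,290])*7.5).round(0).tolist()); st()
"
```

```text
clk 10.37 pos [0.5598 0.0181 0.0748] yaw -80.17 tilt [ 1.e-04 -4.e-04 -1.e+00] F [-0.29  0.29 -2.69] op 0.17 q [-0.31  0.91  0.34  1.9  -0.65  0.44 -0.89]
hook in knob frame [[-0.0957, -0.017, 0.091], [0.0363, -0.0174, 0.087], [0.0364, 0.0166, 0.087], [0.0224, 0.0166, 0.087], [0.0184, 0.0167, 0.087]]
[[17.0, -3.0], [265.0, 325.0], [370.0, 272.0], [342.0, 237.0], [334.0, 227.0]]
clk 10.42 pos [0.5599 0.0178 0.0748] yaw -80.2 tilt [ 2.e-04 -5.e-04 -1.e+00] F [ 0.14  0.65 -1.7 ] op 0.171 q [-0.31  0.91  0.34  1.9  -0.65  0.44 -0.89]
```

View pics/s12.png

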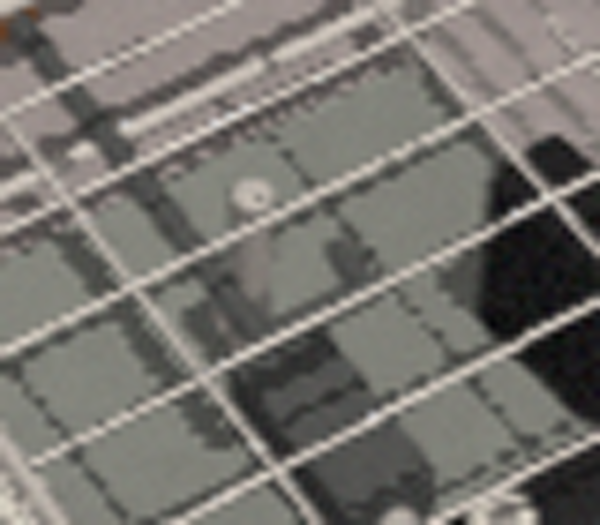

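Emit:
{"name": "send_rows", "arguments": {"series": [{"delta_pos": [0, 0.5, 0], "turn": 0, "jaw": 1}, {"delta_pos": [0, 1.0, 0], "turn": 0, "jaw": 1}, {"delta_pos": [0, 1.5, 0], "turn": 0, "jaw": 1}, {"delta_pos": [0, 1.9, 0], "turn": 0, "jaw": 1}, {"delta_pos": [0, 2.1, 0], "turn": 0, "jaw": 1}, {"delta_pos": [0, 2.1, 0], "turn": 0, "jaw": 1}, {"delta_pos": [0, 2.1, 0], "turn": 0, "jaw": 1}]}}

```text
clock: 11.0
tool_pos: [0.5392, 0.0147, 0.0748]
eef_rot: [0.765, -0.644, 0.0, -0.0]
contact_force: [0.4, 0.6, -1.5]
opening: 0.168
```

```bash
cat >> h.py <<'E'
def hk():
    s=r.get_state();p=np.array(s['tool_pos']);K=np.array([.6955,.0592]);a=np.radians(10);u=np.array([np.cos(a),np.sin(a)]);v=np.array([-u[1],u[0]])
    F=np.array(s['contact_force']); d=p[:2]-K
    print("clk %.2f hook x %.2f mm, bar y %.2f, z %.2f, yaw %.2f Fx %.2f Fy %.2f Fz %.2f Mz %.3f op %.3f"%(s['clock'],1000*(d@u+.177),1000*(d@v),1000*p[2],yaw()[0],F[:2]@u,F[:2]@v,F[2],s['moment'][2],s['opening']))
E
python3 -c "
from h import *
hk();vision.snapshot('top');hk()"
```

```text
clk 11.00 hook x 15.32 mm, bar y -16.72, z 74.81, yaw -80.19 Fx 0.50 Fy 0.47 Fz -1.55 Mz 0.068 op 0.168
clk 11.05 hook x 15.56 mm, bar y -16.74, z 74.81, yaw -80.18 Fx -0.53 Fy -0.95 Fz -1.49 Mz 0.025 op 0.175
```

Emit:
{"name": "send_rows", "arguments": {"series": [{"delta_pos": [0, 0.1, 0], "turn": 0, "jaw": 1}, {"delta_pos": [0, 0.2, 0], "turn": 0, "jaw": 1}, {"delta_pos": [0, 0.3, 0], "turn": 0, "jaw": 1}, {"delta_pos": [0, 0.4, 0], "turn": 0, "jaw": 1}, {"delta_pos": [0, 0.5, 0], "turn": 0, "jaw": 1}, {"delta_pos": [0, 0.6, 0], "turn": 0, "jaw": 1}, {"delta_pos": [0, 0.7, 0], "turn": 0, "jaw": 1}, {"delta_pos": [0, 0.8, 0], "turn": 0, "jaw": 1}]}}

```text
clock: 11.72
tool_pos: [0.5321, 0.0135, 0.0749]
eef_rot: [0.765, -0.644, 0.001, -0.001]
contact_force: [2.9, 0.9, -2.0]
opening: 0.172
```

```bash
python3 -c "
from h import *
hk()"
```

```text
clk 11.72 hook x 8.14 mm, bar y -16.67, z 74.93, yaw -80.16 Fx 2.98 Fy 0.44 Fz -1.97 Mz -0.003 op 0.172
```

Emit:
{"name": "send_rows", "arguments": {"series": [{"delta_pos": [0, 0.1, 0], "turn": 0, "jaw": 1}, {"delta_pos": [0, 0.2, 0], "turn": 0, "jaw": 1}, {"delta_pos": [0, 0.3, 0], "turn": 0, "jaw": 1}, {"delta_pos": [0, 0.4, 0], "turn": 0, "jaw": 1}, {"delta_pos": [0, 0.5, 0], "turn": 0, "jaw": 1}, {"delta_pos": [0, 0.6, 0], "turn": 0, "jaw": 1}, {"delta_pos": [0, 0.7, 0], "turn": 0, "jaw": 1}, {"delta_pos": [0, 0.8, 0], "turn": 0, "jaw": 1}]}}

```text
clock: 12.38
tool_pos: [0.5233, 0.0119, 0.0748]
eef_rot: [0.765, -0.644, 0.0, -0.0]
contact_force: [2.3, -0.0, -1.8]
opening: 0.174
```

```bash
python3 -c "
from h import *
hk()
im=vision.snapshot('scene');cv2.imwrite('pics/s13.png',cv2.resize(im[280:350,300:380],None,fx=7.5,fy=7.5,interpolation=cv2.INTER_CUBIC))
hk()
"
```

```text
clk 12.38 hook x -0.80 mm, bar y -16.63, z 74.77, yaw -80.18 Fx 2.25 Fy -0.43 Fz -1.77 Mz 0.025 op 0.174
clk 12.43 hook x -1.11 mm, bar y -16.67, z 74.74, yaw -80.19 Fx 2.49 Fy -0.10 Fz -1.81 Mz 0.010 op 0.169
```

View pics/s13.png

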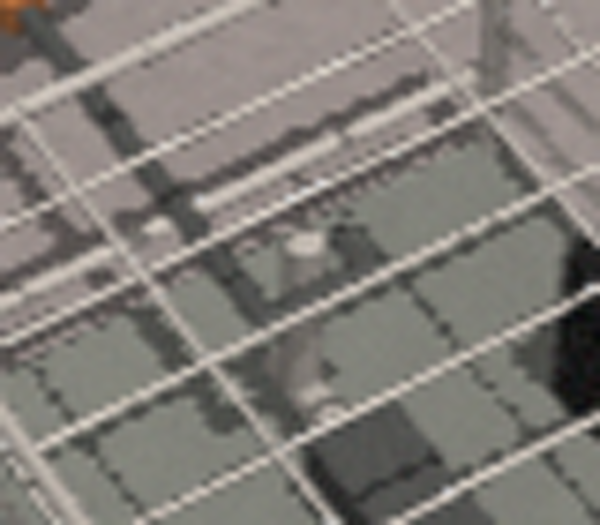

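Emit:
{"name": "send_rows", "arguments": {"series": [{"delta_pos": [0, 0.06, 0], "turn": 0, "jaw": 1}, {"delta_pos": [0, 0.12, 0], "turn": 0, "jaw": 1}, {"delta_pos": [0, 0.18, 0], "turn": 0, "jaw": 1}, {"delta_pos": [0, 0.24, 0], "turn": 0, "jaw": 1}, {"delta_pos": [0, 0.3, 0], "turn": 0, "jaw": 1}, {"delta_pos": [0, 0.36, 0], "turn": 0, "jaw": 1}, {"delta_pos": [0, 0.42, 0], "turn": 0, "jaw": 1}, {"delta_pos": [0, 0.48, 0], "turn": 0, "jaw": 1}]}}

```text
clock: 13.1
tool_pos: [0.5186, 0.0111, 0.0747]
eef_rot: [0.765, -0.644, -0.0, -0.0]
contact_force: [3.1, 0.8, -1.2]
opening: 0.175
```

```bash
python3 -c "
from h import *
hk()"
```

```text
clk 13.10 hook x -5.60 mm, bar y -16.63, z 74.73, yaw -80.18 Fx 3.23 Fy 0.27 Fz -1.15 Mz -0.015 op 0.175
```

Emit:
{"name": "send_rows", "arguments": {"series": [{"delta_pos": [0, 0.04, 0], "turn": 0, "jaw": 1}, {"delta_pos": [0, 0.08, 0], "turn": 0, "jaw": 1}, {"delta_pos": [0, 0.12, 0], "turn": 0, "jaw": 1}]}}

```text
clock: 13.35
tool_pos: [0.5174, 0.0109, 0.0747]
eef_rot: [0.765, -0.644, -0.0, -0.0]
contact_force: [2.9, 0.6, -2.0]
opening: 0.171
```

Emit:
{"name": "send_rows", "arguments": {"series": [{"delta_pos": [0, 0.04, 0], "turn": 0, "jaw": 1}, {"delta_pos": [0, 0.08, 0], "turn": 0, "jaw": 1}, {"delta_pos": [0, 0.12, 0], "turn": 0, "jaw": 1}]}}

```text
clock: 13.6
tool_pos: [0.5162, 0.0107, 0.0747]
eef_rot: [0.765, -0.644, -0.0, -0.0]
contact_force: [3.4, 0.8, -0.8]
opening: 0.169
```

Emit:
{"name": "send_rows", "arguments": {"series": [{"delta_pos": [0, 0.04, 0], "turn": 0, "jaw": 1}, {"delta_pos": [0, 0.08, 0], "turn": 0, "jaw": 1}, {"delta_pos": [0, 0.12, 0], "turn": 0, "jaw": 1}]}}

```text
clock: 13.85
tool_pos: [0.515, 0.0105, 0.0747]
eef_rot: [0.765, -0.644, -0.0, -0.0]
contact_force: [2.5, 0.7, -2.1]
opening: 0.166
```

Emit:
{"name": "send_rows", "arguments": {"series": [{"delta_pos": [0, 0.04, 0], "turn": 0, "jaw": 1}, {"delta_pos": [0, 0.08, 0], "turn": 0, "jaw": 1}, {"delta_pos": [0, 0.12, 0], "turn": 0, "jaw": 1}]}}

```text
clock: 14.1
tool_pos: [0.5139, 0.0103, 0.0748]
eef_rot: [0.765, -0.644, 0.0, -0.0]
contact_force: [3.1, -0.4, -1.7]
opening: 0.174
```

Emit:
{"name": "send_rows", "arguments": {"series": [{"delta_pos": [0, 0.04, 0], "turn": 0, "jaw": 1}, {"delta_pos": [0, 0.08, 0], "turn": 0, "jaw": 1}, {"delta_pos": [0, 0.12, 0], "turn": 0, "jaw": 1}]}}

```text
clock: 14.35
tool_pos: [0.5127, 0.0101, 0.0747]
eef_rot: [0.765, -0.644, -0.0, -0.0]
contact_force: [2.1, 0.5, -2.0]
opening: 0.169
```

Emit:
{"name": "send_rows", "arguments": {"series": [{"delta_pos": [0, 0.04, 0], "turn": 0, "jaw": 1}, {"delta_pos": [0, 0.08, 0], "turn": 0, "jaw": 1}, {"delta_pos": [0, 0.12, 0], "turn": 0, "jaw": 1}]}}

```text
clock: 14.6
tool_pos: [0.5115, 0.0099, 0.0747]
eef_rot: [0.765, -0.644, -0.0, -0.0]
contact_force: [3.1, 1.3, -1.0]
opening: 0.166
```

Emit:
{"name": "send_rows", "arguments": {"series": [{"delta_pos": [0, 0.04, 0], "turn": 0, "jaw": 1}, {"delta_pos": [0, 0.08, 0], "turn": 0, "jaw": 1}, {"delta_pos": [0, 0.12, 0], "turn": 0, "jaw": 1}]}}

```text
clock: 14.85
tool_pos: [0.5103, 0.0097, 0.0748]
eef_rot: [0.765, -0.644, -0.0, -0.0]
contact_force: [2.9, 0.6, -2.1]
opening: 0.172
```

Emit:
{"name": "send_rows", "arguments": {"series": [{"delta_pos": [0, 0.04, 0], "turn": 0, "jaw": 1}, {"delta_pos": [0, 0.08, 0], "turn": 0, "jaw": 1}, {"delta_pos": [0, 0.12, 0], "turn": 0, "jaw": 1}]}}

```text
clock: 15.1
tool_pos: [0.5092, 0.0095, 0.0747]
eef_rot: [0.765, -0.644, 0.0, -0.0]
contact_force: [2.7, -0.0, -1.4]
opening: 0.172
```

Emit:
{"name": "send_rows", "arguments": {"series": [{"delta_pos": [0, 0.04, 0], "turn": 0, "jaw": 1}, {"delta_pos": [0, 0.08, 0], "turn": 0, "jaw": 1}, {"delta_pos": [0, 0.12, 0], "turn": 0, "jaw": 1}]}}

```text
clock: 15.35
tool_pos: [0.5079, 0.0093, 0.0747]
eef_rot: [0.765, -0.644, -0.0, -0.0]
contact_force: [3.5, -0.1, -2.2]
opening: 0.166
```

Emit:
{"name": "send_rows", "arguments": {"series": [{"delta_pos": [0, 0.04, 0], "turn": 0, "jaw": 1}, {"delta_pos": [0, 0.08, 0], "turn": 0, "jaw": 1}, {"delta_pos": [0, 0.12, 0], "turn": 0, "jaw": 1}]}}

```text
clock: 15.6
tool_pos: [0.5068, 0.0091, 0.0748]
eef_rot: [0.765, -0.644, -0.0, -0.0]
contact_force: [3.0, 0.4, -1.9]
opening: 0.168
```

Emit:
{"name": "send_rows", "arguments": {"series": [{"delta_pos": [0, 0.04, 0], "turn": 0, "jaw": 1}, {"delta_pos": [0, 0.08, 0], "turn": 0, "jaw": 1}, {"delta_pos": [0, 0.12, 0], "turn": 0, "jaw": 1}]}}

```text
clock: 15.85
tool_pos: [0.5056, 0.0088, 0.0748]
eef_rot: [0.765, -0.644, 0.0, -0.0]
contact_force: [3.4, 0.5, -2.1]
opening: 0.172
```

Emit:
{"name": "send_rows", "arguments": {"series": [{"delta_pos": [0, 0.04, 0], "turn": 0, "jaw": 1}, {"delta_pos": [0, 0.08, 0], "turn": 0, "jaw": 1}, {"delta_pos": [0, 0.12, 0], "turn": 0, "jaw": 1}]}}

```text
clock: 16.1
tool_pos: [0.5047, 0.0087, 0.0748]
eef_rot: [0.765, -0.644, 0.0, -0.0]
contact_force: [3.8, 0.2, -2.2]
opening: 0.17
```

Emit:
{"name": "send_rows", "arguments": {"series": [{"delta_pos": [0, 0.04, 0], "turn": 0, "jaw": 1}, {"delta_pos": [0, 0.08, 0], "turn": 0, "jaw": 1}]}}

```text
clock: 16.27
tool_pos: [0.5046, 0.0086, 0.0749]
eef_rot: [0.765, -0.644, 0.001, -0.001]
contact_force: [5.0, 1.4, -3.0]
opening: 0.176
```

Emit:
{"name": "send_rows", "arguments": {"series": [{"delta_pos": [0, 0.05, 0], "turn": 0, "jaw": 1}, {"delta_pos": [0, 0.05, 0], "turn": 0, "jaw": 1}]}}

```text
clock: 16.43
tool_pos: [0.5045, 0.0086, 0.075]
eef_rot: [0.765, -0.644, 0.001, -0.001]
contact_force: [4.9, 2.1, -2.0]
opening: 0.172
```

```bash
python3 -c "
from h import *
hk()"
```

```text
clk 16.43 hook x -19.84 mm, bar y -16.63, z 74.98, yaw -80.16 Fx 5.21 Fy 1.26 Fz -1.99 Mz 0.039 op 0.172
```

Emit:
{"name": "send_rows", "arguments": {"series": [{"delta_pos": [0, 0.06, 0], "turn": 0, "jaw": 1}, {"delta_pos": [0, 0.12, 0], "turn": 0, "jaw": 1}, {"delta_pos": [0, 0.15, 0], "turn": 0, "jaw": 1}, {"delta_pos": [0, 0.15, 0], "turn": 0, "jaw": 1}]}}

```text
clock: 16.77
tool_pos: [0.5044, 0.0085, 0.0752]
eef_rot: [0.765, -0.644, 0.002, -0.002]
contact_force: [7.7, 1.2, -2.0]
opening: 0.174
```

```bash
python3 -c "
from h import *
hk()"
```

```text
clk 16.77 hook x -19.96 mm, bar y -16.71, z 75.16, yaw -80.14 Fx 7.75 Fy -0.14 Fz -2.04 Mz 0.037 op 0.174
```

Emit:
{"name": "send_rows", "arguments": {"series": [{"delta_pos": [0, 0.08, 0], "turn": 0, "jaw": 1}, {"delta_pos": [0, 0.16, 0], "turn": 0, "jaw": 1}, {"delta_pos": [0, 0.24, 0], "turn": 0, "jaw": 1}, {"delta_pos": [0, 0.3, 0], "turn": 0, "jaw": 1}, {"delta_pos": [0, 0.3, 0], "turn": 0, "jaw": 1}]}}

```text
clock: 17.18
tool_pos: [0.5043, 0.0084, 0.0756]
eef_rot: [0.765, -0.644, 0.004, -0.003]
contact_force: [12.0, 2.8, -2.3]
opening: 0.172
```

```bash
python3 -c "
from h import *
hk()"
```

```text
clk 17.18 hook x -20.15 mm, bar y -16.82, z 75.60, yaw -80.11 Fx 12.30 Fy 0.71 Fz -2.34 Mz 0.007 op 0.172
```

Emit:
{"name": "send_rows", "arguments": {"series": [{"delta_pos": [0, 0.08, 0], "turn": 0, "jaw": 1}, {"delta_pos": [0, 0.14, 0], "turn": 0, "jaw": 1}, {"delta_pos": [0, 0.17, 0], "turn": 0, "jaw": 1}, {"delta_pos": [0, 0.17, 0], "turn": 0, "jaw": 1}]}}

```text
clock: 17.52
tool_pos: [0.5042, 0.0084, 0.0758]
eef_rot: [0.766, -0.643, 0.005, -0.004]
contact_force: [13.9, 3.1, -1.9]
opening: 0.168
```

```bash
python3 -c "
from h import *
hk()"
```

```text
clk 17.52 hook x -20.24 mm, bar y -16.86, z 75.81, yaw -80.09 Fx 14.21 Fy 0.60 Fz -1.94 Mz -0.050 op 0.168
```

Emit:
{"name": "send_rows", "arguments": {"series": [{"delta_pos": [0, 0.05, 0], "turn": 0, "jaw": 1}, {"delta_pos": [0, 0.05, 0], "turn": 0, "jaw": 1}, {"delta_pos": [0, 0.05, 0], "turn": 0, "jaw": 1}, {"delta_pos": [0, 0.05, 0], "turn": 0, "jaw": 1}]}}

```text
clock: 17.85
tool_pos: [0.5042, 0.0083, 0.0759]
eef_rot: [0.766, -0.643, 0.006, -0.005]
contact_force: [14.2, 3.7, -2.8]
opening: 0.168
```

```bash
python3 -c "
from h import *
hk()
for i in range(4):
  vision.snapshot('scene');hk()"
```

```text
clk 17.85 hook x -20.26 mm, bar y -16.89, z 75.87, yaw -80.08 Fx 14.67 Fy 1.16 Fz -2.81 Mz 0.029 op 0.168
clk 17.90 hook x -20.24 mm, bar y -16.90, z 75.88, yaw -80.08 Fx 14.81 Fy 0.94 Fz -2.28 Mz -0.022 op 0.168
clk 17.95 hook x -20.27 mm, bar y -16.87, z 75.87, yaw -80.08 Fx 15.60 Fy 1.67 Fz -2.75 Mz -0.030 op 0.170
clk 18.00 hook x -20.25 mm, bar y -16.90, z 75.87, yaw -80.08 Fx 15.62 Fy 0.78 Fz -2.16 Mz -0.026 op 0.168
clk 18.05 hook x -20.26 mm, bar y -16.85, z 75.88, yaw -80.08 Fx 15.10 Fy 1.43 Fz -2.68 Mz -0.061 op 0.172
```

Steady at about 15 N; hold well over a second.

Emit:
{"name": "send_rows", "arguments": {"series": [{"delta_pos": [0, 0, 0], "turn": 0, "jaw": 1}, {"delta_pos": [0, 0, 0], "turn": 0, "jaw": 1}, {"delta_pos": [0, 0, 0], "turn": 0, "jaw": 1}, {"delta_pos": [0, 0, 0], "turn": 0, "jaw": 1}, {"delta_pos": [0, 0, 0], "turn": 0, "jaw": 1}, {"delta_pos": [0, 0, 0], "turn": 0, "jaw": 1}, {"delta_pos": [0, 0, 0], "turn": 0, "jaw": 1}, {"delta_pos": [0, 0, 0], "turn": 0, "jaw": 1}]}}

```text
clock: 18.72
tool_pos: [0.5042, 0.0084, 0.0759]
eef_rot: [0.766, -0.643, 0.005, -0.005]
contact_force: [14.2, 4.0, -3.5]
opening: 0.173
```

Emit:
{"name": "send_rows", "arguments": {"series": [{"delta_pos": [0, 0, 0], "turn": 0, "jaw": 1}, {"delta_pos": [0, 0, 0], "turn": 0, "jaw": 1}, {"delta_pos": [0, 0, 0], "turn": 0, "jaw": 1}, {"delta_pos": [0, 0, 0], "turn": 0, "jaw": 1}, {"delta_pos": [0, 0, 0], "turn": 0, "jaw": 1}, {"delta_pos": [0, 0, 0], "turn": 0, "jaw": 1}, {"delta_pos": [0, 0, 0], "turn": 0, "jaw": 1}, {"delta_pos": [0, 0, 0], "turn": 0, "jaw": 1}]}}

```text
clock: 19.38
tool_pos: [0.5042, 0.0083, 0.0759]
eef_rot: [0.766, -0.643, 0.005, -0.005]
contact_force: [15.2, 3.3, -2.2]
opening: 0.176
```

```bash
python3 -c "
from h import *
hk()
im=vision.snapshot('scene');cv2.imwrite('pics/s14.png',cv2.resize(im[260:350,300:400],None,fx=6,fy=6,interpolation=cv2.INTER_CUBIC));hk()"
```

```text
clk 19.38 hook x -20.26 mm, bar y -16.86, z 75.88, yaw -80.08 Fx 15.58 Fy 0.62 Fz -2.17 Mz -0.053 op 0.176
clk 19.43 hook x -20.26 mm, bar y -16.89, z 75.88, yaw -80.08 Fx 14.66 Fy 1.20 Fz -3.21 Mz 0.006 op 0.174
```

View pics/s14.png

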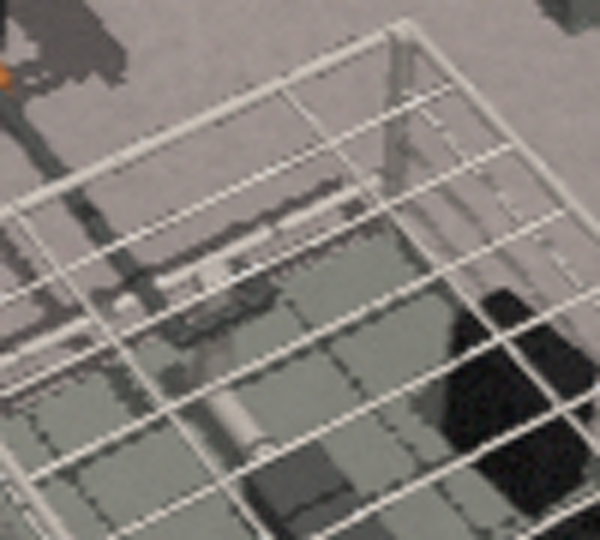

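Emit:
{"name": "send_rows", "arguments": {"series": [{"delta_pos": [0, -0.3, 0], "turn": 0, "jaw": 1}, {"delta_pos": [0, -0.6, 0], "turn": 0, "jaw": 1}, {"delta_pos": [0, -0.9, 0], "turn": 0, "jaw": 1}, {"delta_pos": [0, -1.4, 0], "turn": 0, "jaw": 1}, {"delta_pos": [0, -2.0, 0], "turn": 0, "jaw": 1}, {"delta_pos": [0, -2.6, 0], "turn": 0, "jaw": 1}, {"delta_pos": [0, -3.2, 0], "turn": 0, "jaw": 1}, {"delta_pos": [0, -3.2, 0], "turn": 0, "jaw": 1}]}}

```text
clock: 20.1
tool_pos: [0.5295, 0.0131, 0.0746]
eef_rot: [0.765, -0.644, 0.001, -0.0]
contact_force: [0.8, 0.5, -2.1]
opening: 0.171
```

```bash
python3 -c "
from h import *
hk()
im=vision.snapshot('scene');cv2.imwrite('pics/s15.png',cv2.resize(im[260:350,300:400],None,fx=6,fy=6,interpolation=cv2.INTER_CUBIC));hk()"
```

```text
clk 20.10 hook x 5.53 mm, bar y -16.55, z 74.63, yaw -80.13 Fx 0.90 Fy 0.38 Fz -2.07 Mz -0.018 op 0.171
clk 20.15 hook x 4.62 mm, bar y -16.57, z 74.59, yaw -80.14 Fx 0.36 Fy 0.24 Fz -1.49 Mz 0.034 op 0.168
```

View pics/s15.png

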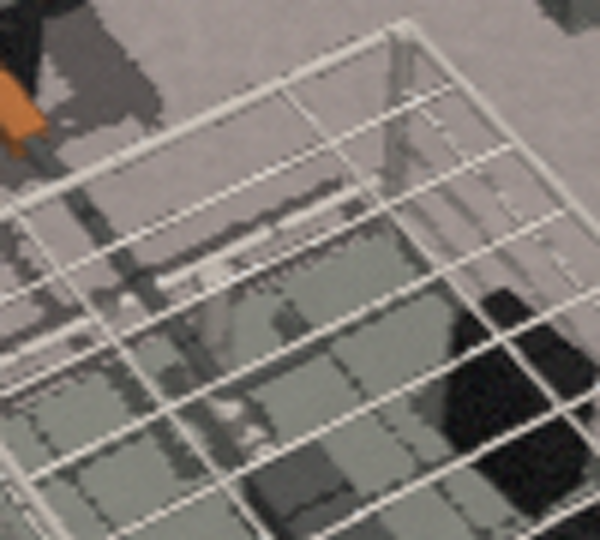

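Emit:
{"name": "send_rows", "arguments": {"series": [{"delta_pos": [0.5, 0, 0], "turn": 0, "jaw": 1}, {"delta_pos": [1.2, 0, 0], "turn": 0, "jaw": 1}, {"delta_pos": [2.0, 0, 0], "turn": 0, "jaw": 1}, {"delta_pos": [2.8, 0, 0], "turn": 0, "jaw": 1}, {"delta_pos": [3.3, 0, 0], "turn": 0, "jaw": 1}, {"delta_pos": [3.6, 0, 0], "turn": 0, "jaw": 1}, {"delta_pos": [3.6, 0, 0], "turn": 0, "jaw": 1}, {"delta_pos": [3.6, 0, 0], "turn": 0, "jaw": 1}]}}

```text
clock: 20.82
tool_pos: [0.5342, -0.0228, 0.0747]
eef_rot: [0.765, -0.644, -0.0, -0.0]
contact_force: [-0.1, 0.1, -0.7]
opening: 0.173
```

```bash
python3 -c "
from h import *
hk(); st(); go(.4264,-.041,.0755,10.0)"
```

```text
clk 20.82 hook x 3.89 mm, bar y -52.71, z 74.72, yaw -80.20 Fx -0.08 Fy 0.08 Fz -0.74 Mz 0.008 op 0.173
clk 20.82 pos [ 0.5342 -0.0228  0.0747] yaw -80.2 tilt [-2.e-04  4.e-04 -1.e+00] F [-0.09  0.06 -0.74] op 0.173 q [-0.21  0.88  0.29  1.98 -0.65  0.37 -0.81]
delta [-0.04 10.93 -0.08] turn -0.2
```

Emit:
{"name": "send_rows", "arguments": {"series": [{"delta_pos": [0, 1.5, 0], "turn": 0, "jaw": 1}, {"delta_pos": [0, 3.5, 0], "turn": 0, "jaw": 1}, {"delta_pos": [0, 5.5, 0], "turn": 0, "jaw": 1}, {"delta_pos": [0, 7.5, 0], "turn": 0, "jaw": 1}, {"delta_pos": [0, 9.5, 0], "turn": 0, "jaw": 1}, {"delta_pos": [0, 11, 0], "turn": 0, "jaw": 1}, {"delta_pos": [0, 11, 0], "turn": 0, "jaw": 1}, {"delta_pos": [0, 11, 0], "turn": 0, "jaw": 1}]}}

```text
clock: 21.48
tool_pos: [0.426, -0.0413, 0.0749]
eef_rot: [0.765, -0.644, -0.0, -0.0]
contact_force: [0.0, -0.4, -1.4]
opening: 0.173
```

```bash
python3 -c "
from h import *
hk()
im=vision.snapshot('scene');cv2.imwrite('pics/s16.png',cv2.resize(im[200:420,220:460],None,fx=2.7,fy=2.7,interpolation=cv2.INTER_CUBIC));hk();st()"
```

```text
clk 21.48 hook x -105.89 mm, bar y -52.13, z 74.86, yaw -80.19 Fx -0.04 Fy -0.44 Fz -1.44 Mz -0.022 op 0.173
clk 21.53 hook x -104.60 mm, bar y -52.24, z 74.80, yaw -80.16 Fx 0.83 Fy -0.15 Fz -1.55 Mz 0.012 op 0.172
clk 21.53 pos [ 0.4272 -0.0411  0.0748] yaw -80.16 tilt [ 1.8e-03  3.0e-04 -1.0e+00] F [ 0.85 -0.   -1.55] op 0.172 q [-0.04  0.82  0.05  2.28 -0.72  0.06 -0.69]
```

View pics/s16.png

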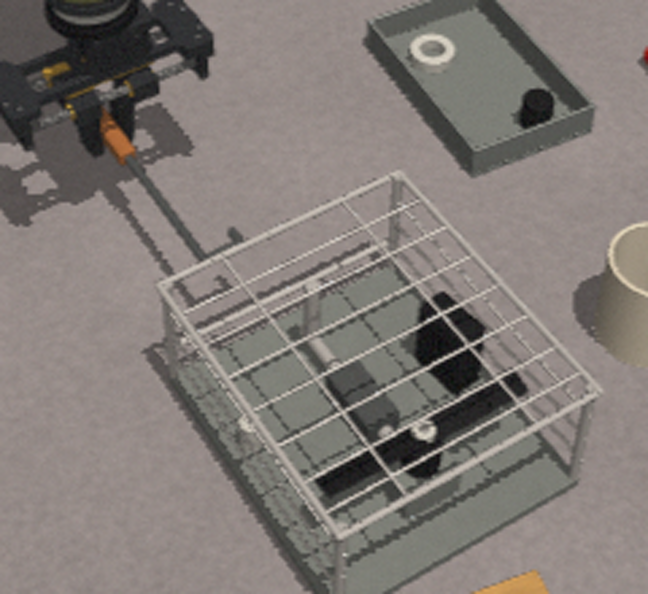

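Emit:
{"name": "send_rows", "arguments": {"series": [{"delta_pos": [0, 0, -2], "turn": 0, "jaw": 1}, {"delta_pos": [0, 0, -5], "turn": 0, "jaw": 1}, {"delta_pos": [0, 0, -8.5], "turn": 0, "jaw": 1}, {"delta_pos": [0, 0, -11], "turn": 0, "jaw": 1}, {"delta_pos": [0, 0, -12], "turn": 0, "jaw": 1}, {"delta_pos": [0, 0, -12], "turn": 0, "jaw": 1}]}}

```text
clock: 22.03
tool_pos: [0.4288, -0.041, 0.1971]
eef_rot: [0.766, -0.643, 0.003, -0.002]
contact_force: [-0.0, -0.3, -2.7]
opening: 0.169
```

```bash
python3 -c "
from h import *
st(); go(.4397,-.3437,.18,7.82)"
```

```text
clk 22.03 pos [ 0.4288 -0.041   0.1971] yaw -80.05 tilt [ 6.9e-03 -8.0e-04 -1.0e+00] F [-0.04 -0.32 -2.68] op 0.169 q [-0.29  0.59  0.44  2.21 -0.58  0.45 -0.78]
delta [30.    4.17  1.74] turn 2.13
```

Emit:
{"name": "send_rows", "arguments": {"series": [{"delta_pos": [3, 0.4, 0], "turn": 0.3, "jaw": 1}, {"delta_pos": [7, 1, 0], "turn": 0.6, "jaw": 1}, {"delta_pos": [11, 1.5, 0.3], "turn": 0.9, "jaw": 1}, {"delta_pos": [15, 2, 0.6], "turn": 1.2, "jaw": 1}, {"delta_pos": [19, 2.5, 1], "turn": 1.5, "jaw": 1}, {"delta_pos": [23, 3.1, 1.3], "turn": 1.8, "jaw": 1}, {"delta_pos": [26.5, 3.7, 1.6], "turn": 2.1, "jaw": 1}, {"delta_pos": [29, 4.1, 1.7], "turn": 2.1, "jaw": 1}]}}

```text
clock: 22.7
tool_pos: [0.4347, -0.3382, 0.1764]
eef_rot: [0.752, -0.659, 0.0, 0.001]
contact_force: [-0.2, -0.5, -1.5]
opening: 0.173
```

Emit:
{"name": "send_rows", "arguments": {"series": [{"delta_pos": [0.9, 0.1, 0], "turn": 0, "jaw": 1}, {"delta_pos": [0.9, 0.1, 0], "turn": 0, "jaw": 1}, {"delta_pos": [0.9, 0.1, 0], "turn": 0, "jaw": 1}, {"delta_pos": [0.9, 0.1, 0], "turn": 0, "jaw": 1}]}}

```text
clock: 23.03
tool_pos: [0.4357, -0.3405, 0.177]
eef_rot: [0.754, -0.657, -0.001, -0.001]
contact_force: [0.4, 1.4, -1.9]
opening: 0.17
```

```bash
python3 -c "
from h import *
P=vision.camera_params('wrist');np.save('w17p.npy',P['extrinsics']);st(); go(.4397,-.3437,.18,7.82)
im=vision.snapshot('wrist');cv2.imwrite('pics/w17.png',im);st();go(.4397,-.3437,.05,7.82)"
```

```text
clk 23.03 pos [ 0.4357 -0.3405  0.177 ] yaw -82.12 tilt [-9.0e-04  3.1e-03 -1.0e+00] F [ 0.43  1.39 -1.94] op 0.17 q [ 0.35  0.74  0.4   1.87 -0.46  0.63 -0.4 ]
delta [ 0.37 -0.35 -0.3 ] turn 0.06
clk 23.08 pos [ 0.4358 -0.3405  0.1772] yaw -82.1 tilt [-5.0e-04  2.7e-03 -1.0e+00] F [ 0.42  0.4  -2.13] op 0.171 q [ 0.35  0.74  0.4   1.87 -0.46  0.63 -0.4 ]
delta [ 0.4  -0.34 12.72] turn 0.08
```

View pics/w17.png

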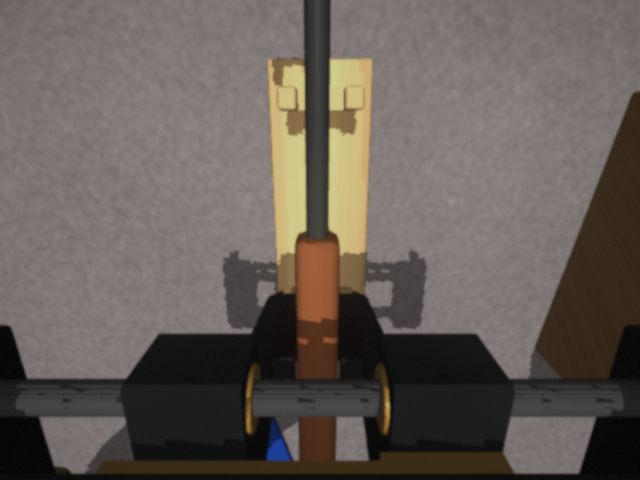

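Emit:
{"name": "send_rows", "arguments": {"series": [{"delta_pos": [0.4, -0.3, 2], "turn": 0.1, "jaw": 1}, {"delta_pos": [0.4, -0.3, 5], "turn": 0.1, "jaw": 1}, {"delta_pos": [0.4, -0.3, 7.5], "turn": 0.1, "jaw": 1}, {"delta_pos": [0.4, -0.3, 9], "turn": 0.1, "jaw": 1}, {"delta_pos": [0.4, -0.3, 9.5], "turn": 0.1, "jaw": 1}, {"delta_pos": [0.4, -0.3, 9.5], "turn": 0.1, "jaw": 1}, {"delta_pos": [0.4, -0.3, 9.5], "turn": 0.1, "jaw": 1}, {"delta_pos": [0.4, -0.3, 9.5], "turn": 0.1, "jaw": 1}]}}

```text
clock: 23.75
tool_pos: [0.4395, -0.3469, 0.0839]
eef_rot: [0.753, -0.658, 0.001, -0.0]
contact_force: [-0.8, 0.3, -1.7]
opening: 0.17
```

```bash
python3 -c "
from h import *
st(); go(.4397,-.3437,.05,7.82)
im=vision.snapshot('wrist');cv2.imwrite('pics/w18.png',im);st();go(.4397,-.3437,.05,7.82)"
```

```text
clk 23.75 pos [ 0.4395 -0.3469  0.0839] yaw -82.33 tilt [ 0.0016 -0.0012 -1.    ] F [-0.76  0.27 -1.7 ] op 0.17 q [ 0.42  0.88  0.28  1.9  -0.54  0.43 -0.33]
delta [-0.32 -0.06  3.39] turn -0.15
clk 23.8 pos [ 0.4395 -0.3471  0.084 ] yaw -82.35 tilt [ 0.0018 -0.0013 -1.    ] F [ 0.45  0.58 -2.26] op 0.171 q [ 0.42  0.88  0.28  1.9  -0.54  0.43 -0.33]
delta [-0.34 -0.06  3.4 ] turn -0.17
```

View pics/w18.png

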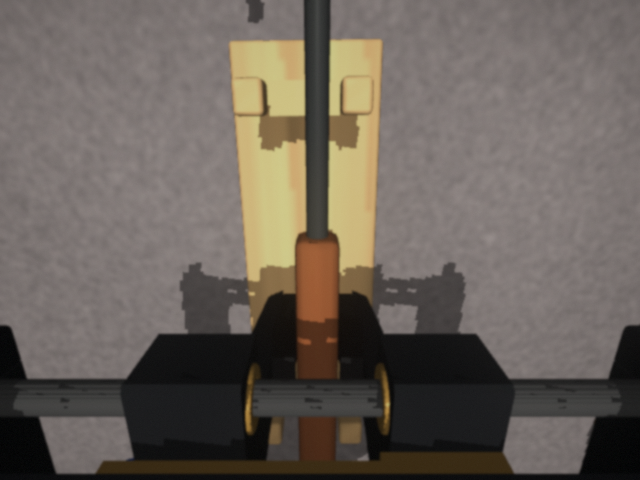

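Emit:
{"name": "send_rows", "arguments": {"series": [{"delta_pos": [-0.35, -0.05, 0], "turn": -0.2, "jaw": 1}, {"delta_pos": [-0.35, -0.05, 0], "turn": -0.2, "jaw": 1}, {"delta_pos": [-0.35, -0.05, 1], "turn": -0.2, "jaw": 1}, {"delta_pos": [-0.35, -0.05, 2], "turn": -0.2, "jaw": 1}, {"delta_pos": [-0.35, -0.05, 2.4], "turn": -0.2, "jaw": 1}, {"delta_pos": [-0.35, -0.05, 2.4], "turn": -0.2, "jaw": 1}, {"delta_pos": [-0.35, -0.05, 2.4], "turn": -0.2, "jaw": 1}]}}

```text
clock: 24.38
tool_pos: [0.4382, -0.3432, 0.058]
eef_rot: [0.754, -0.657, -0.001, 0.0]
contact_force: [0.2, 0.8, -1.4]
opening: 0.172
```

```bash
python3 -c "
from h import *
st(); go(.4397,-.3437,.05,7.82)
im=vision.snapshot('wrist');cv2.imwrite('pics/w19.png',im);st();go(.4397,-.3437,.05,7.82)"
```

```text
clk 24.38 pos [ 0.4382 -0.3432  0.058 ] yaw -82.2 tilt [-1.1e-03  9.0e-04 -1.0e+00] F [ 0.16  0.79 -1.41] op 0.172 q [ 0.44  0.92  0.25  1.91 -0.56  0.38 -0.32]
delta [ 0.07 -0.14  0.8 ] turn -0.02
clk 24.43 pos [ 0.4385 -0.3434  0.0584] yaw -82.2 tilt [-4.e-04  2.e-04 -1.e+00] F [ 0.43  0.42 -2.14] op 0.168 q [ 0.44  0.92  0.25  1.91 -0.56  0.38 -0.32]
delta [ 0.05 -0.12  0.84] turn -0.02
```

View pics/w19.png

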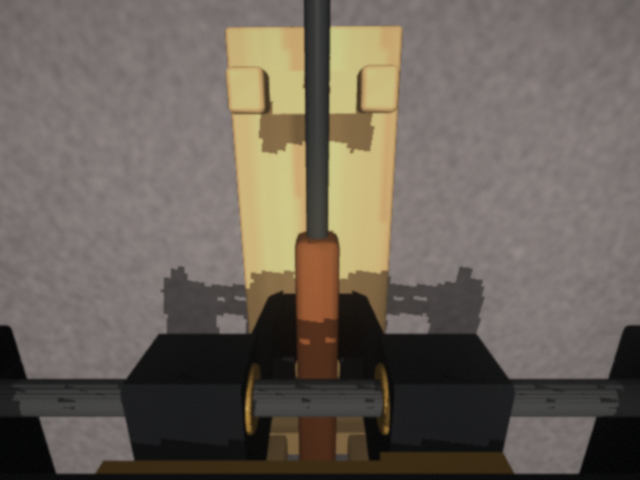

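Centred in the notches. Lower the last 8 mm gently.

Emit:
{"name": "send_rows", "arguments": {"series": [{"delta_pos": [0.05, -0.1, 0.2], "turn": 0, "jaw": 1}, {"delta_pos": [0.05, -0.1, 0.4], "turn": 0, "jaw": 1}, {"delta_pos": [0.05, -0.1, 0.6], "turn": 0, "jaw": 1}, {"delta_pos": [0.05, -0.1, 0.75], "turn": 0, "jaw": 1}, {"delta_pos": [0.05, -0.1, 0.8], "turn": 0, "jaw": 1}, {"delta_pos": [0.05, -0.1, 0.8], "turn": 0, "jaw": 1}]}}

```text
clock: 24.93
tool_pos: [0.4397, -0.3436, 0.0506]
eef_rot: [0.754, -0.657, -0.0, -0.0]
contact_force: [-0.7, 1.3, -1.6]
opening: 0.17
```

```bash
python3 -c "
from h import *
st(); go(.4397,-.3437,.05,7.82)"
```

```text
clk 24.93 pos [ 0.4397 -0.3436  0.0506] yaw -82.18 tilt [-2.e-04  3.e-04 -1.e+00] F [-0.67  1.34 -1.63] op 0.17 q [ 0.44  0.93  0.24  1.91 -0.56  0.37 -0.31]
delta [ 0.01 -0.    0.06] turn 0.0
```

Emit:
{"name": "send_rows", "arguments": {"series": [{"delta_pos": [0, 0, 0.05], "turn": 0, "jaw": 1}, {"delta_pos": [0, 0, 0.08], "turn": 0, "jaw": 1}, {"delta_pos": [0, 0, 0.08], "turn": 0, "jaw": 1}, {"delta_pos": [0, 0, 0.08], "turn": 0, "jaw": 1}]}}

```text
clock: 25.27
tool_pos: [0.4397, -0.3437, 0.05]
eef_rot: [0.754, -0.657, -0.0, -0.0]
contact_force: [-0.1, -1.0, -1.7]
opening: 0.172
```

```bash
python3 -c "
from h import *
st(); vision.snapshot('top'); st()"
```

```text
clk 25.27 pos [ 0.4397 -0.3437  0.05  ] yaw -82.18 tilt [ 0.  0. -1.] F [-0.12 -0.99 -1.65] op 0.172 q [ 0.44  0.93  0.24  1.91 -0.56  0.36 -0.31]
clk 25.32 pos [ 0.4398 -0.3437  0.05  ] yaw -82.18 tilt [ 0.  0. -1.] F [-0.42 -0.19 -2.39] op 0.175 q [ 0.44  0.93  0.24  1.91 -0.56  0.36 -0.31]
```

Emit:
{"name": "send_rows", "arguments": {"series": [{"delta_pos": [0, 0, 0.05], "turn": 0, "jaw": 1}, {"delta_pos": [0, 0, 0.1], "turn": 0, "jaw": 1}, {"delta_pos": [0, 0, 0.1], "turn": 0, "jaw": 1}, {"delta_pos": [0, 0, 0.1], "turn": 0, "jaw": 1}]}}

```text
clock: 25.65
tool_pos: [0.4398, -0.3437, 0.0498]
eef_rot: [0.754, -0.657, 0.0, -0.0]
contact_force: [-1.5, 1.1, 7.0]
opening: 0.168
```

```bash
python3 -c "
from h import *
st(); vision.snapshot('top'); st()"
```

```text
clk 25.65 pos [ 0.4398 -0.3437  0.0498] yaw -82.19 tilt [ 6.e-04  1.e-04 -1.e+00] F [-1.55  1.13  6.97] op 0.168 q [ 0.44  0.93  0.24  1.91 -0.56  0.36 -0.31]
clk 25.7 pos [ 0.4398 -0.3436  0.0498] yaw -82.18 tilt [ 6.e-04  1.e-04 -1.e+00] F [-1.66  0.28  7.7 ] op 0.169 q [ 0.44  0.93  0.24  1.91 -0.56  0.36 -0.31]
```

Emit:
{"name": "send_rows", "arguments": {"series": [{"delta_pos": [0, 0, -0.08], "turn": 0, "jaw": 1}, {"delta_pos": [0, 0, -0.08], "turn": 0, "jaw": 0.7}, {"delta_pos": [0, 0, -0.08], "turn": 0, "jaw": 0.5}, {"delta_pos": [0, 0, -0.08], "turn": 0, "jaw": 0.3}, {"delta_pos": [0, 0, -0.08], "turn": 0, "jaw": 0}, {"delta_pos": [0, 0, -0.08], "turn": 0, "jaw": 0}, {"delta_pos": [0, 0, -0.08], "turn": 0, "jaw": 0}, {"delta_pos": [0, 0, -0.08], "turn": 0, "jaw": 0}]}}

```text
clock: 26.37
tool_pos: [0.4398, -0.3436, 0.0497]
eef_rot: [0.754, -0.657, -0.0, -0.0]
contact_force: [-0.8, -0.1, 0.3]
opening: 0.679
```

Emit:
{"name": "send_rows", "arguments": {"series": [{"delta_pos": [0, 0, 0], "turn": 0, "jaw": 0}, {"delta_pos": [0, 0, 0], "turn": 0, "jaw": 0}, {"delta_pos": [0, 0, 0], "turn": 0, "jaw": 0}, {"delta_pos": [0, 0, 0], "turn": 0, "jaw": 0}, {"delta_pos": [0, 0, 0], "turn": 0, "jaw": 0}, {"delta_pos": [0, 0, 0], "turn": 0, "jaw": 0}]}}

```text
clock: 26.87
tool_pos: [0.4397, -0.3436, 0.0497]
eef_rot: [0.754, -0.657, -0.0, -0.0]
contact_force: [-0.0, -0.2, 0.7]
opening: 0.998
```

```bash
python3 -c "
from h import *
st()
im=vision.snapshot('wrist');cv2.imwrite('pics/w20.png',im);st()"
```

```text
clk 26.87 pos [ 0.4397 -0.3436  0.0497] yaw -82.18 tilt [-0.e+00  1.e-04 -1.e+00] F [-0.02 -0.19  0.7 ] op 0.998 q [ 0.44  0.93  0.24  1.91 -0.56  0.36 -0.31]
clk 26.92 pos [ 0.4397 -0.3436  0.0497] yaw -82.18 tilt [-0.e+00  1.e-04 -1.e+00] F [ 0.91 -1.04  0.6 ] op 1.001 q [ 0.44  0.93  0.24  1.91 -0.56  0.36 -0.31]
```

View pics/w20.png

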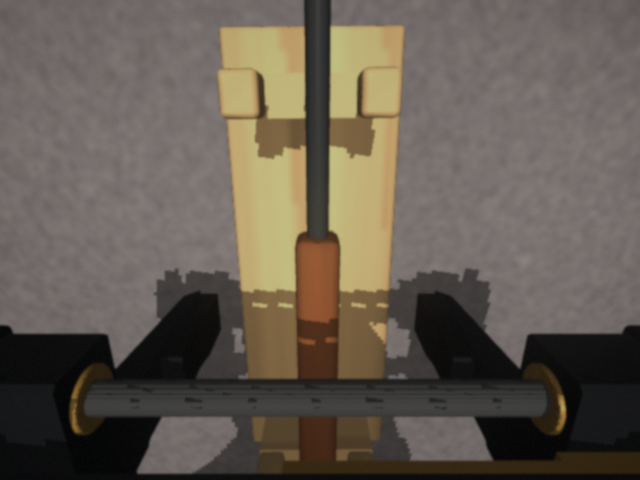

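Released, rod lies as before. Rise and check everything.

Emit:
{"name": "send_rows", "arguments": {"series": [{"delta_pos": [0, 0, -1], "turn": 0, "jaw": 0}, {"delta_pos": [0, 0, -3], "turn": 0, "jaw": 0}, {"delta_pos": [0, 0, -6], "turn": 0, "jaw": 0}, {"delta_pos": [0, 0, -9.5], "turn": 0, "jaw": 0}, {"delta_pos": [0, 0, -13], "turn": 0, "jaw": 0}, {"delta_pos": [0, 0, -15], "turn": 0, "jaw": 0}, {"delta_pos": [0, 0, -15], "turn": 0, "jaw": 0}, {"delta_pos": [0, 0, -15], "turn": 0, "jaw": 0}]}}

```text
clock: 27.58
tool_pos: [0.4402, -0.3439, 0.2013]
eef_rot: [0.754, -0.657, 0.001, -0.0]
contact_force: [-0.8, -0.6, -0.1]
opening: 1.001
```

```bash
python3 -c "
from h import *
st()
im=vision.snapshot('wrist');cv2.imwrite('pics/w21.png',im);im=vision.snapshot('scene');cv2.imwrite('pics/s21.png',im);st()"
```

```text
clk 27.58 pos [ 0.4402 -0.3439  0.2013] yaw -82.17 tilt [ 0.0025 -0.0014 -1.    ] F [-0.84 -0.62 -0.13] op 1.001 q [ 0.33  0.71  0.43  1.84 -0.45  0.69 -0.41]
clk 27.68 pos [ 0.4393 -0.3429  0.1991] yaw -82.16 tilt [-0.0011  0.0015 -1.    ] F [ 0.97  0.34 -0.16] op 0.999 q [ 0.33  0.71  0.43  1.84 -0.45  0.69 -0.41]
```

View pics/w21.png

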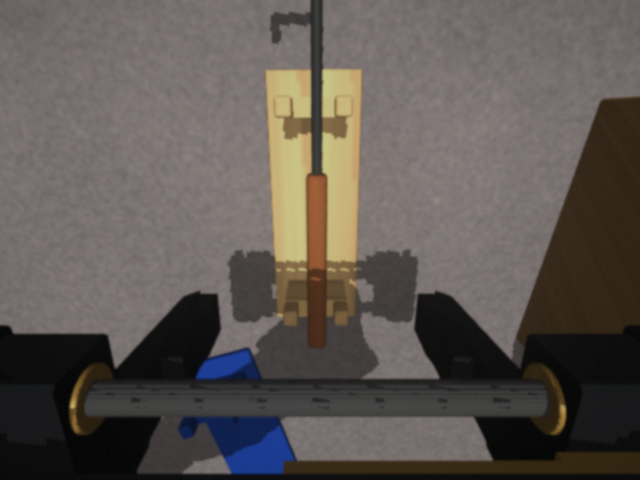

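View pics/s21.png

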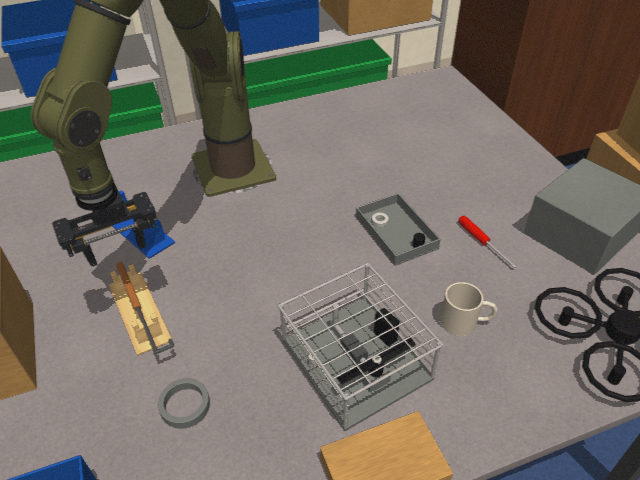

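```bash
python3 -c "
from h import *
print(order.finish_job()); st()"
```

```text
the job is handed in; nothing more can be done
None
the job is handed in; nothing more can be done
```

The job is done and handed in at about 27.7 s of the 72 s allowed; no verdict was reported.

- **Pull:** I passed the hook through the slot, to the right of the knob, shifted it left behind the pin and drew the bolt slowly with about 3 N of drag. It met the stop with the knob drawn out about 30 mm from fully shut. There I held the pull for about 1.6 s. The readings along the bolt were 14.7 to 15.6 N, none above that, but forces between readings were not seen.
- **Rod return:** I unhooked by moving forward and to the right, withdrew the rod, and laid it back at the pose where it was picked up. The final pictures show it lying in both notches, with the jaws open and the hand clear.
- **Other things:** The final scene picture shows the bolt still drawn out and the bystanders where they were. The hand stayed outside the guard throughout.

Two small flaws:
- One early positioning move above the rest went about 2 to 4 cm the wrong way in free air, and I corrected it.
- While seating the rod I pressed it into the rest with about 8 N before letting go.

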